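Kit a junction box in the registering jig

TASK

First push the empty grey junction box fully home into the corner of the jig, flush against both stop fences. Then put the whole kit into it: lift every plate that hangs on the rack off its hook, and pick up every fitting standing in front of the rack (brass gland, terminal block, relay), and put them all inside the box. When you finish, the box must still sit flush against both fences, everything must lie still inside it, let go of, and the tape, tools and other things on the bench must be left where they are.

Things in the scene. Friction and masses are not known exactly. Their poses are not given: they have to be found in the camera images.
- rack: Hook rack, fixed: aluminium rail 306 mm along y, 16 mm thick, top at 160 mm height, middle at x = 105 mm, on two end posts (y = -145, 145) and a foot strip. Origin on the bench, x away from the robot, z up. Four 8 mm thick steel hooks at y = -120, -40, 40, 120 mm point to -x. Hanging plates have their origin at about 129 mm height, x = 58 to 64 mm.
- hook0 (a point): Hook 0 (counted along the rack's y): the point on top of its level part where a plate's slot edge rests; axes as the rack. From here the 8 mm hook runs level 19 mm to -x, then slopes up 30 degrees to its tip 45 mm from here, 15 mm higher. To free a plate raise it about 14 mm (over 20 mm jams its slot on the hook), then draw it 60 mm to -x, rising some 12 mm on the way.
- hook1 (a point): Hook 1 (counted along the rack's y): the point on top of its level part where a plate's slot edge rests; axes as the rack. From here the 8 mm hook runs level 19 mm to -x, then slopes up 30 degrees to its tip 45 mm from here, 15 mm higher. To free a plate raise it about 14 mm (over 20 mm jams its slot on the hook), then draw it 60 mm to -x, rising some 12 mm on the way.
- hook2 (a point): Hook 2 (counted along the rack's y): the point on top of its level part where a plate's slot edge rests; axes as the rack. From here the 8 mm hook runs level 19 mm to -x, then slopes up 30 degrees to its tip 45 mm from here, 15 mm higher. To free a plate raise it about 14 mm (over 20 mm jams its slot on the hook), then draw it 60 mm to -x, rising some 12 mm on the way.
- hook3 (a point): Hook 3 (counted along the rack's y): the point on top of its level part where a plate's slot edge rests; axes as the rack. From here the 8 mm hook runs level 19 mm to -x, then slopes up 30 degrees to its tip 45 mm from here, 15 mm higher. To free a plate raise it about 14 mm (over 20 mm jams its slot on the hook), then draw it 60 mm to -x, rising some 12 mm on the way.
- jig: Registering jig, fixed, left or right of the rack: aluminium base plate 250 (x) by 290 (y) by 6 mm; two steel stop fences 16 mm thick, tops 34 mm above the bench: far fence, face at x = 105 mm (y from -84 to 141), side fence, face at y = 125 mm (x from -44 to 121). Origin at the centre of the plate's underside, x away from the robot, y left, z up.
- home (a point): Where the box's origin is when it is fully home in the jig's corner (jig frame 35, 35, 6 mm); the box's axes are then parallel to these (the jig's) axes.
- box: Open-topped grey plastic junction box, loose, on the jig's base plate and short of both fences: 140 (x) by 180 (y) by 60 mm high, walls and floor 5 mm. Origin at the centre of its underside, z up. 0.33 to 0.53 kg; slides when pushed with about 3 to 6 N.
- rail_piece: Piece of steel mounting rail: slotted plate 35 mm wide, 5 mm thick, raised 9 mm thick edges. On a hook, or absent. 90 mm long; origin at mid length, width and thickness; z the long way (up as hung), y the width, x the thickness. Slot for the hook 14 mm wide, from z = -5 to +25 mm. Hold it by its side edges (across y); fingers may reach past the slot. 70 to 120 g.
- strip: Flat aluminium slotted strip, 28 mm wide, 6 mm thick. On a hook, or absent. 90 mm long; origin at mid length, width and thickness; z the long way (up as hung), y the width, x the thickness. Slot for the hook 14 mm wide, from z = -5 to +25 mm. Hold it by its side edges (across y); fingers may reach past the slot. 70 to 120 g.
- foot: Grey mounting foot: plate 34 mm wide, 6 mm thick, cross flange 34 x 34 x 6 mm at its bottom. On a hook, or absent. 90 mm long; origin at mid length, width and thickness; z the long way (up as hung), y the width, x the thickness. Slot for the hook 14 mm wide, from z = -5 to +25 mm. Hold it by its side edges (across y); fingers may reach past the slot. 70 to 120 g.
- lug: Copper earthing lug: plate 30 mm wide, 6 mm thick, round palm 40 mm across at the bottom. On a hook, or absent. 90 mm long; origin at mid length, width and thickness; z the long way (up as hung), y the width, x the thickness. Slot for the hook 14 mm wide, from z = -5 to +25 mm. Hold it by its side edges (across y); fingers may reach past the slot. 70 to 120 g.
- gland: Brass cable gland standing on the bench in front of the rack, or absent: stem 20 mm across below, hexagon 30 mm across flats from 14 to 28 mm height, dome 26 mm across to 40 mm. Origin at the centre of its underside, z up its axis; two of its flats face +-x. 70 g.
- terminal: Grey plastic terminal block standing on the bench in front of the rack, or absent: 50 mm long (x), 18 mm thick (y), 30 mm high, with a raised middle to 42 mm. Origin at the centre of its underside, z up. 60 g.
- relay: Small plug-in relay standing on the bench in front of the rack, or absent: black foot 28 x 28 x 10 mm under a white cover 25 x 25 mm, 38 mm high in all. Origin at the centre of its underside, z up. 50 g.
- tape: Bystander: roll of white tape lying flat in front of the jig, 56 mm across, 24 mm high, origin at the centre of its underside.
- driver: Bystander: screwdriver 180 mm long lying at the right, handle to its -x; origin under its middle.
- spool: Bystander: black wire spool standing at the back, 90 mm across, 55 mm high, origin at the centre of its underside.
- jar: Bystander: clear jar with black cap, 56 mm across, 70 mm high, at the back; origin at the centre of its underside.
- meter: Bystander: yellow multimeter 140 x 75 x 35 mm lying at the back; origin at the centre of its underside.
- nippers: Bystander: red-handled nippers 140 mm long, lying at the left near the robot; origin between the handle ends, x towards the jaws.
Not all that is in view belongs to the job. There is more than one size of the foot; the job needs the smaller.

How it is judged:
On the way:
1. the still empty box is flush against both fences (x of box in the frame of jig between 0.031 and 0.039 m and y of box in the frame of jig between 0.031 and 0.039 m and angle between the x axis of box and the x axis of jig, either way round below 0.03 rad and angle between box's own z axis and vertical below 0.03 rad and distance between each of rail_piece, strip, foot, lug, gland, terminal, relay and box above 0.135 m), for 0.2 s.
At the end, for the whole second after the job is handed in: The box is within 4 mm of its home position in both directions and square to the jig within 0.03 rad; the middle (origin) of every plate and fitting that is present lies within the box's walls and below its rim (under 58 mm above its underside); box, plates and fittings are at rest (x of box in the frame of jig between 0.031 and 0.039 m and y of box in the frame of jig between 0.031 and 0.039 m and angle between the x axis of box and the x axis of jig, either way round below 0.03 rad and angle between box's own z axis and vertical below 0.03 rad and linear speed of box below 0.02 m/s and x of rail_piece in the frame of box between -0.065 and 0.065 m and y of rail_piece in the frame of box between -0.085 and 0.085 m and z of rail_piece in the frame of box between 0 and 0.058 m and linear speed of each of rail_piece, strip, foot, lug, gland, terminal, relay below 0.03 m/s and x of strip in the frame of box between -0.065 and 0.065 m and y of strip in the frame of box between -0.085 and 0.085 m and z of strip in the frame of box between 0 and 0.058 m and x of foot in the frame of box between -0.065 and 0.065 m and y of foot in the frame of box between -0.085 and 0.085 m and z of foot in the frame of box between 0 and 0.058 m and x of lug in the frame of box between -0.065 and 0.065 m and y of lug in the frame of box between -0.085 and 0.085 m and z of lug in the frame of box between 0 and 0.058 m and x of gland in the frame of box between -0.065 and 0.065 m and y of gland in the frame of box between -0.085 and 0.085 m and z of gland in the frame of box between 0 and 0.058 m and x of terminal in the frame of box between -0.065 and 0.065 m and y of terminal in the frame of box between -0.085 and 0.085 m and z of terminal in the frame of box between 0 and 0.058 m and x of relay in the frame of box between -0.065 and 0.065 m and y of relay in the frame of box between -0.085 and 0.085 m and z of relay in the frame of box between 0 and 0.058 m); the robot touches nothing.
It fails at once if a bystander (tape, driver, spool, jar, meter or nippers) is moved more than 60 mm (distance of any of tape, driver, spool, jar, meter, nippers from where it was at the start of the episode above 0.06 m).
Of rail_piece, strip, foot, lug only 2 to 4 are there at a start; the rules pass over those that are not, and their reading is None.
Of gland, terminal, relay only 1 to 3 are there at a start; the rules pass over those that are not, and their reading is None.
At some moment in a run one of box, gland, terminal, relay may be knocked a few centimetres aside while the robot is not near it.
Once in a run the grip may slacken for a moment while it holds something.
It also fails if it takes over 210 s, if anything falls off the work surface, if the arm or the gripper's body presses on something with over 40 N, if the wrist force passes 120 N, or if a joint passes its speed limit or range.

ROBOT

A 6-joint arm with a two-finger parallel gripper is mounted at the origin on the work surface. World frame = base frame: x ahead of the robot, y to its left, z up, the work surface at z = 0. Lengths are in m, angles in rad, forces in N, time in s.
With the tool pointing down it reaches from about 0.275 to 0.85 m from the base axis. Payload 19 kg.
Tool frame: the origin (TCP) lies midway between the tips of the shut fingers; the grasp point (between the pads) lies 19 mm behind it; z points along the fingers, y is the line along which they close (so a half turn about z gives the same grasp; the last joint's range is limited). The gripper opens to 85 mm and grips with 20 to 120 N. Pads are 22 mm wide; open, the fingers measure 114 mm over their backs; the gripper's body (76 mm by 85 mm) begins 54 mm behind the grasp point. The pads swing forward as they close: fully open they stand 13 mm farther back than shut.
Start: joints at [1.2, 0.15, 1.437, -0, 1.554, -0.134], TCP at [0.135, 0.559, 0.231] pointing down, gripper open.
Joint ranges: [-2.8, 2.8], [-0.68, 2.1], [0.12, 2.68], [-1.39, 4.53], [0.16, 2.79], [-2.81, 2.81]. Speed limits (rad/s): [1.89, 1.89, 2.22, 3.01, 3.01, 3.01].

INTERFACE

Orientations are given as a unit quaternion [x, y, z, w].
In Python, from workcell import bot gives the robot as it stands.
- The arm moves only by the tool jog_arm, never from a script. Its argument "commands" is a list of rows, each a list of 7 numbers: the shift along the tool's x, y, z scaled (see below), then the turn, a rotation vector about the tool's x, y, z scaled (see below), then the opening, from 0 (shut) to 1 (fully open). In form: [[x, y, z, ax, ay, az, gripper], ...]. A call has exactly 8 rows; each row shifts and turns the commanded pose from where the row before left it, along the tool's axes as they then stand; what a row does not reach is not made up. The controller multiplies each number of a shift by 0.05 m and each number of a turn by 6 degrees. A row lasts 1/10 s, in which the tool goes at most 50 mm and 8.59 degrees, less where a joint would pass 70% of its speed; a pose out of reach is approached as far as the arm can. A call with a number of a shift or a turn outside -1 to 1 is refused whole. A call with a gripper value outside its range is refused whole. The fingers move at their own pace and stop on an object; "grip_force" is the grip in N (left out, the last holds). Time passes only in rows, so rows that do not move let the fingers close, or fill a call up. It gives the time, the measured TCP pose, the force, the opening and the grip force at its end, in the units of the state.
- bot.read_state(): the state, without advancing time (a new reading comes with each control period).
- bot.snapshot(name): name is "scene" or "top" or "wrist"; returns a dict with "frame" (420x560x3 uint8, blue, green, red), "mtx" (3x3 intrinsics, pixels), "distortion" ([k1, k2, p1, p2, k3] as OpenCV has them; the pictures are not rectified), "origin" and "rotation" of the camera in the world. Camera axes: x right, y up, looking along -z (the intrinsics and any distortion apply to the point x, -y, -z); pixel columns grow to the right and rows downward; lengths in m; the calibration is good to about 2 mm. A picture is of the moment at which its call begins. There is no depth.
- bot.job_done(): hands the job in; it is judged then, once.
The state is a dict: "time_s": time; "joint_positions": joint angles; "joint_velocities": joint speeds; "tau": joint torques, N m; "tool_pos": TCP position; "ee_rot": TCP orientation; "ft_force": force on the tool from outside, world axes, zero at the start; "torque": the same for the moment, N m; "finger_gap": opening from 0.0 (shut) to 1.0 (fully open); "finger_force": force on a finger pad.
Only numpy, scipy, OpenCV 4.12 (cv2) and the standard library are available. Lean on these libraries where they do the work, as an engineer would, in place of code of your own. Each camera call takes 0.05 s, during which the arm holds its last target. There are 200 camera calls.

## Working session

There is one attempt and no reset: what is moved stays moved. The work goes in short steps, Python scripts to look and compute and a tool call to move; the robot and the scene stay as the last step left them, time stands still between calls to the robot, and variables do not carry over. Pictures are saved under pics/ and viewed, at most 14 in all, crops included, and the job is handed in when it is done.

Besides the shell and the picture viewer there is one more tool, called after "Call:" as name([rows], argument=value, ...), one row to a line, values as JSON. jog_arm: Moves the arm, as the interface text tells. Its arguments: {"type":"object","properties":{"commands":{"type":"array"},"grip_force":{"type":"number"}},"required":["commands"]}

```bash
ls; mkdir -p pics
cat > h.py <<'E'
import numpy as np, cv2
from workcell import bot
def snap(n):
    s=bot.snapshot(n); return s
def ray(s,px):
    K=np.array(s["mtx"]);d=np.array(s["distortion"])
    u=cv2.undistortPoints(np.array(px,float).reshape(-1,1,2),K,d).reshape(-1,2)
    v=np.c_[u[:,0],-u[:,1],-np.ones(len(u))]@np.array(s["rotation"]).T
    return np.array(s["origin"]),v
def onz(s,px,z):
    o,v=ray(s,px); t=(z-o[2])/v[:,2]; return o+t[:,None]*v
def proj(s,P):
    P=np.atleast_2d(P);c=(P-np.array(s["origin"]))@np.array(s["rotation"])
    c=c*np.array([1,-1,-1]); return cv2.projectPoints(c,np.zeros(3),np.zeros(3),np.array(s["mtx"]),np.array(s["distortion"]))[0].reshape(-1,2)
def tri(s1,p1,s2,p2):
    o1,v1=ray(s1,[p1]);o2,v2=ray(s2,[p2]);A=np.c_[v1[0],-v2[0]];t=np.linalg.lstsq(A,o2-o1,rcond=None)[0]
    a=o1+t[0]*v1[0];b=o2+t[1]*v2[0];return (a+b)/2,np.linalg.norm(a-b)
E
python3 - <<'E'
from h import *
import pickle
for n in("scene","top"):
    s=snap(n);pickle.dump(s,open(n+".pkl","wb"));cv2.imwrite(f"pics/{n}0.png",cv2.resize(s["frame"],(784,588),interpolation=cv2.INTER_CUBIC))
    print(n,np.round(s["origin"],3),np.round(s["rotation"],2).tolist(),np.round(s["mtx"]).tolist())
print(bot.read_state())
E
```

```text
pics
scene [1.053 0.86  0.909] [0.1, 0.42, 0.87, 0.24] [[410.0, 0.0, 278.0], [0.0, 410.0, 213.0], [0.0, 0.0, 1.0]]
top [3.780e-01 1.000e-03 1.532e+00] [-0.04, 0.05, 0.71, -0.7] [[463.0, 0.0, 287.0], [0.0, 463.0, 217.0], [0.0, 0.0, 1.0]]
{'time_s': 0.1, 'joint_positions': array([ 1.19997026e+00,  1.50914895e-01,  1.43794147e+00, -1.50811232e-05,
        1.55380279e+00, -1.34038755e-01]), 'joint_velocities': array([ 4.93532967e-04, -7.00642220e-04, -1.64083922e-03, -5.48592294e-04,
        8.03685427e-05,  5.14589396e-05]), 'tau': array([ 3.58164092e-03, -7.14386487e+01, -5.71794176e+01, -4.11455867e-04,
        7.05862942e-03,  1.09813921e-04]), 'tool_pos': array([0.13484965, 0.55873882, 0.23076054]), 'ee_rot': array([ 1.18117111e-01,  9.92999529e-01, -5.18232983e-04, -1.25884020e-04]), 'ft_force': array([0.43488608, 0.43918872, 0.08469891]), 'torque': array([ 0.01937032, -0.00275283,  0.01359983]), 'finger_force': 0.0, 'finger_gap': 1.001964416546968}
```

View pics/scene0.png

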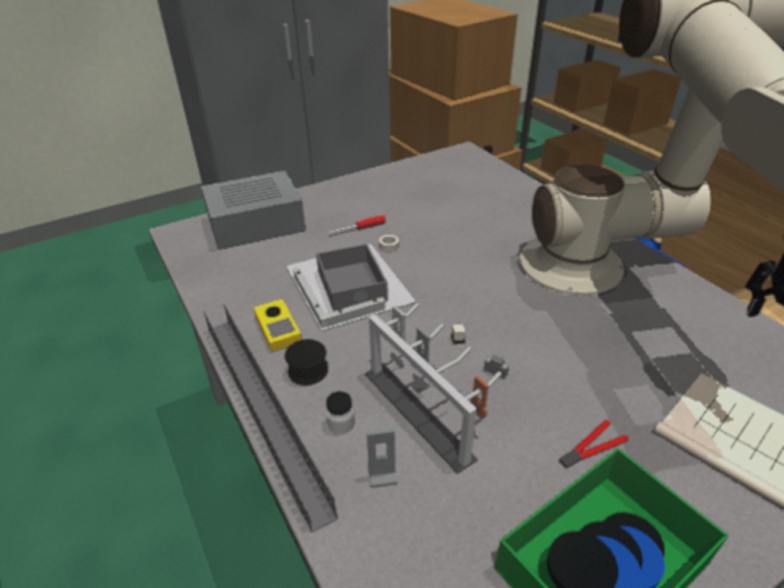

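View pics/top0.png

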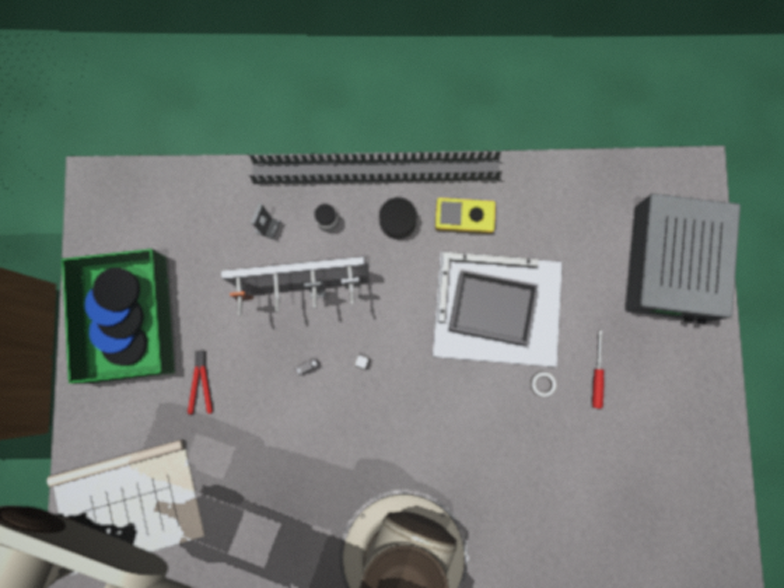

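```bash
sed -i 's/^def snap(n):/from scipy.spatial.transform import Rotation as R\ndef snap(n):/; s/s=bot.snapshot(n); return s/s=bot.snapshot(n); s["rotation"]=R.from_quat(s["rotation"]).as_matrix() if np.size(s["rotation"])==4 else s["rotation"]; return s/' h.py
python3 - <<'E'
from h import *
import pickle
S={}
for n in("scene","top"):
    s=pickle.load(open(n+".pkl","rb"));s["rotation"]=R.from_quat(s["rotation"]).as_matrix();pickle.dump(s,open(n+".pkl","wb"));S[n]=s
a=S["scene"]["frame"][200:340,180:370]; b=S["top"]["frame"][175:275,150:270]
c=S["top"]["frame"][170:270,300:410]
f=cv2.INTER_CUBIC
A=cv2.resize(a,None,fx=4,fy=4,interpolation=f)
cv2.imwrite("pics/rack_scene.png",A)
B=np.hstack([cv2.resize(b,(400,333),interpolation=f),cv2.resize(c,(366,333),interpolation=f)])
cv2.imwrite("pics/top_crops.png",B)
t=S["top"]
print("robot base px",proj(t,[[0,0,0],[.3,0,0],[.5,0.2,0]])*1.4)
for name,p,z in [("railL",(224,274),.16),("railR",(364,261),.16),("jig1",(444,254),.006),("jig2",(561,262),.006),("jig3",(556,367),.006),("jig4",(434,356),.006),("term",(308,367),.04),("relay",(362,362),.038),("tape",(544,384),.02),("lug",(238,294),.13)]:
    print(name,np.round(onz(t,[np.array(p)/1.4],z)[0],3))
E
```

```text
robot base px [[402.20329352 554.18601398]
 [399.74788309 418.98850461]
 [313.63599731 334.82744798]]
railL [0.621 0.37  0.16 ]
railR [0.644 0.071 0.16 ]
jig1 [ 0.688 -0.113  0.006]
jig2 [ 0.663 -0.392  0.006]
jig3 [ 0.414 -0.368  0.006]
jig4 [ 0.444 -0.083  0.006]
term [0.423 0.208 0.04 ]
relay [0.432 0.084 0.038]
tape [ 0.375 -0.335  0.02 ]
lug [0.582 0.347 0.13 ]
```

View pics/rack_scene.png

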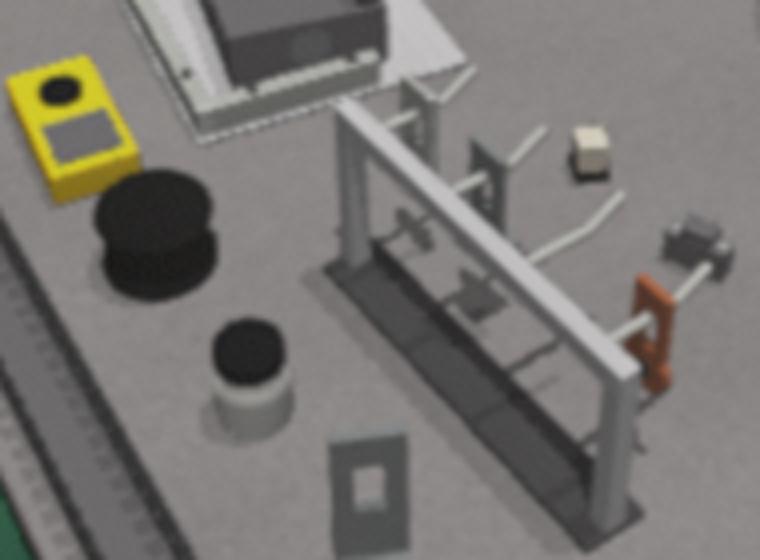

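View pics/top_crops.png

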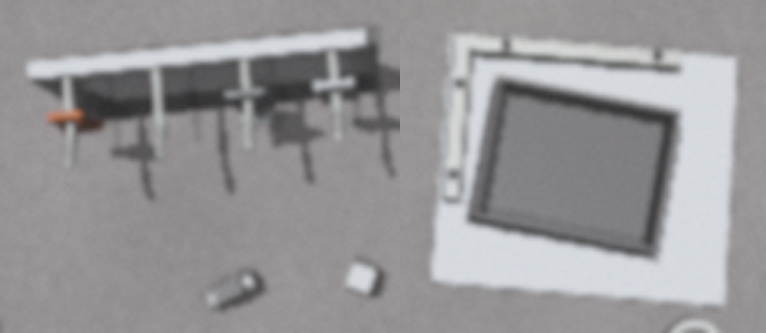

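```bash
cat > m.py <<'E'
from h import *
def blob(m,near=None,k=0):
    if k: m=cv2.morphologyEx(m,cv2.MORPH_OPEN,np.ones((k,k)))
    c=[x for x in cv2.findContours(m,cv2.RETR_EXTERNAL,cv2.CHAIN_APPROX_NONE)[0] if len(x)>8]
    return c
def win(m,x0,x1,y0,y1):
    o=np.zeros_like(m);o[y0:y1,x0:x1]=m[y0:y1,x0:x1];return o
def rect(s,c,z):
    P=onz(s,c.reshape(-1,2),z)[:,:2].astype(np.float32); r=cv2.minAreaRect(P); return r
E
python3 - <<'E'
from m import *
import pickle
t=pickle.load(open("top.pkl","rb"));g=cv2.cvtColor(t["frame"],cv2.COLOR_BGR2GRAY)
hsv=cv2.cvtColor(t["frame"],cv2.COLOR_BGR2HSV)
print("bench",np.median(g[270:300,300:400]))
def go(name,m,z,w,k=0):
    cs=blob(win(m,*w),k=k)
    if not cs: print(name,None);return
    c=max(cs,key=cv2.contourArea); r=rect(t,c,z); print(name,np.round(r[0],4),np.round(r[1],4),round(r[2],2),"n",len(cs)); return c
W=((g>160)*255).astype(np.uint8)
go("rail",W,.16,(155,265,180,202))
cj=go("jig",W,.006,(300,410,170,270))
D=((g<110)*255).astype(np.uint8)
cb=go("box",D,.066,(318,390,190,252),k=2)
q=cv2.boxPoints(cv2.minAreaRect(cb.reshape(-1,2).astype(np.float32)));print("box px",q.round(1).tolist())
q=cv2.approxPolyDP(cv2.convexHull(cj),4,True).reshape(-1,2);print("jig px",q.tolist(),onz(t,q,.006)[:,:2].round(4).tolist())
go("relaycover",W,.038,(250,268,248,268)) 
d=cv2.absdiff(g,np.full_like(g,125));print(g[255:265,210:230]);
E
```

```text
bench 149.0
rail [0.6248 0.2253] [0.0376 0.3066] 4.38 n 3
jig [ 0.5556 -0.2359] [0.2976 0.2561] 84.01 n 3
box [ 0.5457 -0.2191] [0.1763 0.1399] 77.79 n 2
box px [[321.6000061035156, 237.0], [329.8999938964844, 194.39999389648438], [384.3999938964844, 205.0], [376.1000061035156, 247.60000610351562]]
jig px [[401, 187], [397, 261], [309, 253], [314, 180]] [[0.6635, -0.3931], [0.4174, -0.3677], [0.4487, -0.08], [0.6928, -0.1028]]
relaycover [0.4349 0.088 ] [0.0265 0.0243] 70.58 n 1
[[145 145 143 143 141 141 144 144 144 143 143 138 134 131 131 131 132 140
  145 149]
 [146 146 146 142 142 142 143 141 141 142 137 130 124 125 122 117 115 130
  141 148]
 [144 146 145 142 140 140 139 136 134 136 132 124 126 138 136 118 101 109
  131 141]
 [144 144 143 141 141 137 131 128 129 133 131 127 137 164 170 143 102  91
  110 131]
 [145 147 142 138 136 131 126 127 130 137 134 129 144 177 187 161 117  85
   96 124]
 [145 143 139 134 129 130 130 135 136 140 136 132 137 156 168 152 116  87
   90 118]
 [141 140 136 134 135 137 138 140 141 140 139 134 120 121 128 122 100  82
   91 111]
 [139 144 144 145 146 145 142 140 141 138 135 130 110  95  95  92  84  85
   98 118]
 [136 144 159 166 160 150 140 140 137 131 122 109  93  80  82  84  94 103
  117 134]
 [139 146 167 177 170 150 139 131 119 108  95  85  82  83  86  97 113 126
  138 146]]
```

```bash
cat > plan.py <<'E'
from h import *
JC=np.array([.556,-.236]);JY=-.105
def rotz(a): return np.array([[np.cos(a),-np.sin(a)],[np.sin(a),np.cos(a)]])
def jig(x,y): return JC+rotz(JY)@[x,y]
def tool(yaw,tilt=0):
    b=R.from_matrix(np.array([[-1,0,0],[0,1,0],[0,0,-1.]]))
    return R.from_euler('z',yaw)*b*R.from_euler('y',tilt)
def plan(wps,start=None):
    """wps: (xyz,yaw,tilt,grip,min rows); prints rows, 8 per call"""
    if start is None:
        s=bot.read_state();p=np.array(s["tool_pos"]);q=R.from_quat(s["ee_rot"])
    else: p,q=start
    rows=[]
    for xyz,yaw,tilt,g,n in wps:
        T=tool(yaw,tilt);d=np.array(xyz)-p;rv=(q.inv()*T).as_rotvec()
        n=max(n,int(np.ceil(np.linalg.norm(d)/.048)),int(np.ceil(np.degrees(np.linalg.norm(rv))/5.9)))
        for k in range(n,0,-1):
            a=np.round(q.inv().apply((np.array(xyz)-p)/k)/.05,2);r=np.round(np.degrees((q.inv()*T).as_rotvec())/k/6,2)
            a=a+0.;r=r+0.
            rows.append([*a.tolist(),*r.tolist(),g]);p=p+q.apply(a*.05);q=q*R.from_rotvec(np.radians(r*6))
    while len(rows)%8: rows.append([0,0,0,0,0,0,rows[-1][-1]])
    for i in range(0,len(rows),8): print(str(rows[i:i+8]).replace(".0,",",").replace(".0]","]").replace(" ",""))
    return p,q
E
python3 - <<'E'
from plan import *
a=jig(-.14,.02);b=jig(-.075,.02);c=jig(-.044,.03)
plan([((*a,.15),JY,0,1,8),((*a,.022),JY,0,1,4),((*b,.022),JY,0,1,4),((*c,.022),JY,0,1,6)])
E
```

```text
[[-0.53,-0.79,0.1,0,0,-0.07,1],[-0.53,-0.79,0.1,0,0,-0.07,1],[-0.52,-0.8,0.1,0,0,-0.07,1],[-0.52,-0.8,0.09,0,0,-0.07,1],[-0.51,-0.81,0.1,0,0,-0.08,1],[-0.5,-0.81,0.09,0,0,-0.07,1],[-0.5,-0.81,0.1,0,0,-0.08,1],[-0.49,-0.82,0.09,0,0,-0.07,1]]
[[-0.49,-0.82,0.1,0,0,-0.08,1],[-0.48,-0.83,0.09,0,0,-0.07,1],[-0.47,-0.83,0.1,0,0,-0.08,1],[-0.47,-0.83,0.09,0,0,-0.07,1],[-0.46,-0.84,0.1,0,0,-0.08,1],[-0.45,-0.84,0.09,0,0,-0.07,1],[-0.45,-0.85,0.1,0,0,-0.08,1],[-0.44,-0.85,0.09,0,0,-0.07,1]]
[[-0.43,-0.85,0.1,-0.01,0,-0.08,1],[0,0,0.64,0,0,0,1],[0,0,0.64,0,0,0,1],[0,0,0.64,0,0,0,1],[0,0,0.64,0,0,0,1],[-0.33,0,0,0,0,0,1],[-0.32,0,0,0,0,0,1],[-0.33,0,0,0,0,0,1]]
[[-0.32,0,0,0,0,0,1],[-0.1,0.03,0,0,0,0,1],[-0.1,0.03,0,0,0,0,1],[-0.11,0.04,0,0,0,0,1],[-0.1,0.03,0,0,0,0,1],[-0.11,0.04,0,0,0,0,1],[-0.1,0.03,0,0,0,0,1],[0,0,0,0,0,0,1]]
```

Call:
jog_arm([
  [-0.53,-0.79,0.1,0,0,-0.07,1],
  [-0.53,-0.79,0.1,0,0,-0.07,1],
  [-0.52,-0.8,0.1,0,0,-0.07,1],
  [-0.52,-0.8,0.09,0,0,-0.07,1],
  [-0.51,-0.81,0.1,0,0,-0.08,1],
  [-0.5,-0.81,0.09,0,0,-0.07,1],
  [-0.5,-0.81,0.1,0,0,-0.08,1],
  [-0.49,-0.82,0.09,0,0,-0.07,1],
])

```text
time_s: 0.9
tool_pos: [0.2672, 0.2027, 0.1928]
ee_rot: [0.088, 0.996, -0.0, 0.0]
ft_force: [1.3, 1.0, -0.2]
finger_gap: 1.001
finger_force: 0.0
```

Call:
jog_arm([
  [-0.49,-0.82,0.1,0,0,-0.08,1],
  [-0.48,-0.83,0.09,0,0,-0.07,1],
  [-0.47,-0.83,0.1,0,0,-0.08,1],
  [-0.47,-0.83,0.09,0,0,-0.07,1],
  [-0.46,-0.84,0.1,0,0,-0.08,1],
  [-0.45,-0.84,0.09,0,0,-0.07,1],
  [-0.45,-0.85,0.1,0,0,-0.08,1],
  [-0.43,-0.85,0.1,0,0,-0.08,1],
])

```text
time_s: 1.7
tool_pos: [0.3951, -0.1397, 0.1561]
ee_rot: [0.058, 0.998, -0.0, 0.0]
ft_force: [0.9, 0.5, 0.8]
finger_gap: 1.001
finger_force: 0.0
```

Run:
```python
from plan import *
a=jig(-.14,.02);b=jig(-.08,.02);c=jig(-.044,.03)
plan([((*a,.15),JY,0,1,3),((*a,.022),JY,0,1,5)])
plan([((*b,.022),JY,0,1,5),((*c,.022),JY,0,1,10)],((*a,.022),tool(JY)))
```

```text
[[-0.2,-0.39,0.04,0,0,-0.03,1],[-0.21,-0.39,0.04,0,0,-0.04,1],[-0.2,-0.39,0.04,0,0,-0.03,1],[0,0,0.51,0,0,0,1],[0,0,0.51,0,0,0,1],[0,0,0.51,0,0,0,1],[0,0,0.52,0,0,0,1],[0,0,0.51,0,0,0,1]]
[[-0.24,0,0,0,0,0,1],[-0.24,0,0,0,0,0,1],[-0.24,0,0,0,0,0,1],[-0.24,0,0,0,0,0,1],[-0.24,0,0,0,0,0,1],[-0.07,0.02,0,0,0,0,1],[-0.07,0.02,0,0,0,0,1],[-0.07,0.02,0,0,0,0,1]]
[[-0.07,0.02,0,0,0,0,1],[-0.07,0.02,0,0,0,0,1],[-0.07,0.02,0,0,0,0,1],[-0.08,0.02,0,0,0,0,1],[-0.07,0.02,0,0,0,0,1],[-0.08,0.02,0,0,0,0,1],[-0.07,0.02,0,0,0,0,1],[0,0,0,0,0,0,1]]
```

Call:
jog_arm([
  [-0.2,-0.39,0.04,0,0,-0.03,1],
  [-0.21,-0.39,0.04,0,0,-0.04,1],
  [-0.2,-0.39,0.04,0,0,-0.03,1],
  [0,0,0.51,0,0,0,1],
  [0,0,0.51,0,0,0,1],
  [0,0,0.51,0,0,0,1],
  [0,0,0.52,0,0,0,1],
  [0,0,0.51,0,0,0,1],
])

```text
time_s: 2.5
tool_pos: [0.4185, -0.1989, 0.0212]
ee_rot: [0.053, 0.999, 0.0, -0.0]
ft_force: [0.7, -0.3, 0.2]
finger_gap: 0.999
finger_force: 0.0
```

Call:
jog_arm([
  [-0.24,0,0,0,0,0,1],
  [-0.24,0,0,0,0,0,1],
  [-0.24,0,0,0,0,0,1],
  [-0.24,0,0,0,0,0,1],
  [-0.24,0,0,0,0,0,1],
  [-0.07,0.02,0,0,0,0,1],
  [-0.07,0.02,0,0,0,0,1],
  [-0.07,0.02,0,0,0,0,1],
])

```text
time_s: 3.3
tool_pos: [0.4892, -0.2034, 0.0224]
ee_rot: [0.053, 0.999, -0.0, -0.0]
ft_force: [-2.7, -0.5, 1.5]
finger_gap: 0.997
finger_force: 1.4
```

Call:
jog_arm([
  [-0.07,0.02,0,0,0,0,1],
  [-0.07,0.02,0,0,0,0,1],
  [-0.07,0.02,0,0,0,0,1],
  [-0.08,0.02,0,0,0,0,1],
  [-0.07,0.02,0,0,0,0,1],
  [-0.08,0.02,0,0,0,0,1],
  [-0.07,0.02,0,0,0,0,1],
  [0,0,0,0,0,0,1],
])

```text
time_s: 4.1
tool_pos: [0.5148, -0.1993, 0.0222]
ee_rot: [0.052, 0.999, -0.0, -0.001]
ft_force: [-10.3, -2.7, 4.3]
finger_gap: 1.003
finger_force: 4.8
```

Call:
jog_arm([
  [-0.04,0,0,0,0,0,1],
  [-0.04,0,0,0,0,0,1],
  [-0.02,0,0,0,0,0,1],
  [0,0,0,0,0,0,1],
  [0,0,0,0,0,0,1],
  [0,0,0,0,0,0,1],
  [0,0,0,0,0,0,1],
  [0,0,0,0,0,0,1],
])

```text
time_s: 4.9
tool_pos: [0.5149, -0.1993, 0.0223]
ee_rot: [0.052, 0.999, 0.0, -0.006]
ft_force: [-63.3, 1.0, 39.8]
finger_gap: 1.0
finger_force: 32.4
```

Run:
```python
from plan import *
h=np.pi/2
a=jig(-.075,.03);b=jig(.03,-.14);
plan([((*a,.022),JY,0,1,2),((*a,.13),JY,0,1,4),((*b,.13),JY-h,0,.8,15),((*b,.022),JY-h,0,.8,4)])
c=jig(.03,-.09);d=jig(.03,-.0655)
plan([((*c,.022),JY-h,0,.8,4),((*d,.022),JY-h,0,.8,11)],((*b,.022),tool(JY-h)))
```

```text
[[0.3,-0.02,0.01,0,-0.06,0,1],[0.31,-0.02,0,0,-0.06,0.01,1],[0,0,-0.54,0,0,0,1],[0,0,-0.54,0,0,0,1],[0,0,-0.54,0,0,0,1],[-0.01,0,-0.54,0,0,0,1],[-0.13,-0.21,0,0,0,0.94,0.8],[-0.15,-0.2,0,0,0,0.94,0.8]]
[[-0.17,-0.18,0,0,0,0.94,0.8],[-0.19,-0.17,0,0,0,0.94,0.8],[-0.2,-0.15,0,0,0,0.94,0.8],[-0.22,-0.12,0,0,0,0.94,0.8],[-0.23,-0.1,0,0,0,0.94,0.8],[-0.24,-0.08,0,0,0,0.94,0.8],[-0.24,-0.06,0,0,0,0.93,0.8],[-0.25,-0.03,0,0,0,0.94,0.8]]
[[-0.25,-0.01,0,0,0,0.93,0.8],[-0.25,0.01,0,0,0,0.94,0.8],[-0.24,0.04,0,0,0,0.93,0.8],[-0.24,0.06,0,0,0,0.94,0.8],[-0.23,0.09,0,0,0,0.93,0.8],[-0.23,0.11,0,0,0,0.94,0.8],[0,0,0.54,0,0,0,0.8],[0,0,0.54,0,0,0,0.8]]
[[0,0,0.54,0,0,0,0.8],[0,0,0.54,0,0,0,0.8],[0,0,0,0,0,0,0.8],[0,0,0,0,0,0,0.8],[0,0,0,0,0,0,0.8],[0,0,0,0,0,0,0.8],[0,0,0,0,0,0,0.8],[0,0,0,0,0,0,0.8]]
[[0.25,0,0,0,0,0,0.8],[0.25,0,0,0,0,0,0.8],[0.25,0,0,0,0,0,0.8],[0.25,0,0,0,0,0,0.8],[0.04,0,0,0,0,0,0.8],[0.04,0,0,0,0,0,0.8],[0.05,0,0,0,0,0,0.8],[0.04,0,0,0,0,0,0.8]]
[[0.05,0,0,0,0,0,0.8],[0.04,0,0,0,0,0,0.8],[0.05,0,0,0,0,0,0.8],[0.04,0,0,0,0,0,0.8],[0.05,0,0,0,0,0,0.8],[0.04,0,0,0,0,0,0.8],[0.05,0,0,0,0,0,0.8],[0,0,0,0,0,0,0.8]]
```

Call:
jog_arm([
  [0.35,-0.02,0,0,0,0,1],
  [0.36,-0.02,0,0,0,0,1],
  [0,0,-0.54,0,0,0,1],
  [0,0,-0.54,0,0,0,1],
  [0,0,-0.54,0,0,0,1],
  [0,0,-0.54,0,0,0,1],
  [-0.13,-0.21,0,0,0,0.94,0.8],
  [-0.15,-0.2,0,0,0,0.94,0.8],
])

```text
time_s: 5.7
tool_pos: [0.4963, -0.2206, 0.1316]
ee_rot: [0.152, 0.988, -0.0, 0.001]
ft_force: [0.4, 0.2, -0.7]
finger_gap: 0.801
finger_force: 0.0
```

Call:
jog_arm([
  [-0.17,-0.18,0,0,0,0.94,0.8],
  [-0.19,-0.17,0,0,0,0.94,0.8],
  [-0.2,-0.15,0,0,0,0.94,0.8],
  [-0.22,-0.12,0,0,0,0.94,0.8],
  [-0.23,-0.1,0,0,0,0.94,0.8],
  [-0.24,-0.08,0,0,0,0.94,0.8],
  [-0.24,-0.06,0,0,0,0.93,0.8],
  [-0.25,-0.03,0,0,0,0.94,0.8],
])

```text
time_s: 6.5
tool_pos: [0.5398, -0.311, 0.1304]
ee_rot: [0.519, 0.855, 0.0, 0.0]
ft_force: [-0.6, 0.9, -0.0]
finger_gap: 0.8
finger_force: 0.0
```

Call:
jog_arm([
  [-0.25,-0.01,0,0,0,0.93,0.8],
  [-0.25,0.01,0,0,0,0.94,0.8],
  [-0.24,0.04,0,0,0,0.93,0.8],
  [-0.24,0.06,0,0,0,0.94,0.8],
  [-0.23,0.09,0,0,0,0.93,0.8],
  [-0.23,0.11,0,0,0,0.94,0.8],
  [0,0,0,0,0,0,0.8],
  [0,0,0,0,0,0,0.8],
])

```text
time_s: 7.3
tool_pos: [0.5712, -0.3777, 0.1301]
ee_rot: [0.742, 0.67, 0.0, -0.0]
ft_force: [0.2, 0.7, -0.3]
finger_gap: 0.802
finger_force: 0.0
```

Run:
```python
from plan import *
s=bot.read_state();p=s["tool_pos"];print("jig xy",rotz(-JY)@(p[:2]-JC),p[2],s["joint_positions"].round(2),R.from_quat(s["ee_rot"]).as_matrix()[:,1])
t=snap("top");w=snap("wrist")
cv2.imwrite("pics/push1.png",np.hstack([cv2.resize(t["frame"][170:270,290:420],(390,300),interpolation=2),cv2.resize(w["frame"],(400,300))]))
```

```text
jig xy [ 0.02999197 -0.13936317] 0.1300768099221204 [-0.7   0.42  1.29  0.    1.42 -0.59] [ 9.94794401e-01 -1.01902084e-01 -2.55549679e-04]
```

View pics/push1.png

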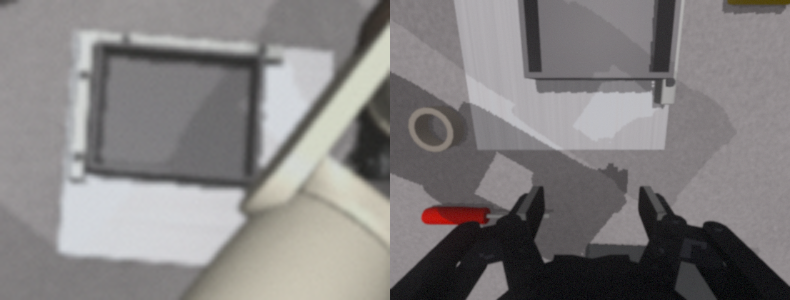

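Call:
jog_arm([
  [0,0,0.54,0,0,0,0.8],
  [0,0,0.54,0,0,0,0.8],
  [0,0,0.54,0,0,0,0.8],
  [0,0,0.54,0,0,0,0.8],
  [0.25,0,0,0,0,0,0.8],
  [0.25,0,0,0,0,0,0.8],
  [0.25,0,0,0,0,0,0.8],
  [0.24,0,0,0,0,0,0.8],
])

```text
time_s: 8.2
tool_pos: [0.5772, -0.3277, 0.0242]
ee_rot: [0.743, 0.669, 0.0, 0.001]
ft_force: [-0.5, -0.1, 0.9]
finger_gap: 0.798
finger_force: 0.0
```

Call:
jog_arm([
  [0.05,0,0,0,0,0,0.8],
  [0.05,0,0,0,0,0,0.8],
  [0.05,0,0,0,0,0,0.8],
  [0.05,0,0,0,0,0,0.8],
  [0.05,0,0,0,0,0,0.8],
  [0.05,0,0,0,0,0,0.8],
  [0.05,0,0,0,0,0,0.8],
  [0.05,0,0,0,0,0,0.8],
])

```text
time_s: 9.0
tool_pos: [0.5785, -0.3088, 0.0224]
ee_rot: [0.743, 0.669, -0.0, 0.0]
ft_force: [0.4, 0.0, -0.1]
finger_gap: 0.798
finger_force: 0.0
```

Call:
jog_arm([
  [0.02,0,0,0,0,0,0.8],
  [0.02,0,0,0,0,0,0.8],
  [0.02,0,0,0,0,0,0.8],
  [0.02,0,0,0,0,0,0.8],
  [0.02,0,0,0,0,0,0.8],
  [0.02,0,0,0,0,0,0.8],
  [0.02,0,0,0,0,0,0.8],
  [0,0,0,0,0,0,0.8],
])

```text
time_s: 9.8
tool_pos: [0.5792, -0.3022, 0.0224]
ee_rot: [0.743, 0.669, -0.0, 0.0]
ft_force: [-0.8, -3.3, -1.8]
finger_gap: 0.802
finger_force: 1.9
```

Call:
jog_arm([
  [0.02,0,0,0,0,0,0.8],
  [0.02,0,0,0,0,0,0.8],
  [0.02,0,0,0,0,0,0.8],
  [0.02,0,0,0,0,0,0.8],
  [0.02,0,0,0,0,0,0.8],
  [0,0,0,0,0,0,0.8],
  [0,0,0,0,0,0,0.8],
  [0,0,0,0,0,0,0.8],
])

```text
time_s: 10.6
tool_pos: [0.5796, -0.302, 0.0238]
ee_rot: [0.743, 0.669, -0.002, 0.004]
ft_force: [-7.5, -37.9, 2.8]
finger_gap: 0.806
finger_force: 19.5
```

Run:
```python
from plan import *
t=snap("top")
e=onz(t,[(158.4,196.3),(259.8,185.8)],.16)[:,:2];print(e,e.mean(0),np.arctan2(*(e[1]-e[0])[[0]],-(e[1]-e[0])[1]))
h=np.pi/2
a=jig(.03,-.095)
plan([((*a,.022),JY-h,0,.8,2),((*a,.13),JY-h,0,.8,4),((.55,-.05,.27),-.5,0,.6,11),((.46,.15,.27),.076,0,.6,7)])
```

```text
[[0.61954762 0.37460652]
 [0.64625823 0.07129069]] [0.63290292 0.2229486 ] 0.08783546117280264
[[-0.32,0,0.02,0.01,0.04,0,0.8],[-0.32,-0.01,0.02,0.01,0.04,0,0.8],[0,0,-0.54,0,0,0,0.8],[0,0,-0.54,0,0,0,0.8],[0,0,-0.54,0,0,0,0.8],[0,0,-0.54,0,0,0,0.8],[0.47,-0.09,-0.23,0,0,-0.94,0.6],[0.47,-0.05,-0.23,0,0,-0.94,0.6]]
[[0.47,0,-0.23,0,0,-0.94,0.6],[0.47,0.05,-0.23,0,0,-0.93,0.6],[0.47,0.09,-0.23,0,0,-0.94,0.6],[0.45,0.14,-0.24,0,0,-0.93,0.6],[0.44,0.18,-0.23,0,0,-0.94,0.6],[0.42,0.23,-0.24,0,0,-0.93,0.6],[0.4,0.26,-0.23,0,0,-0.94,0.6],[0.37,0.3,-0.24,0,0,-0.93,0.6]]
[[0.33,0.34,-0.23,0,0,-0.94,0.6],[0.3,0.37,-0.24,0,0,-0.93,0.6],[0.5,0.38,0,0,0,-0.79,0.6],[0.47,0.42,0,0,0,-0.79,0.6],[0.43,0.45,0,0,0,-0.78,0.6],[0.39,0.49,0,0,0,-0.79,0.6],[0.35,0.52,0,0,0,-0.78,0.6],[0.31,0.55,0,0,0,-0.79,0.6]]
[[0.26,0.56,0,0,0,-0.78,0.6],[0,0,0,0,0,0,0.6],[0,0,0,0,0,0,0.6],[0,0,0,0,0,0,0.6],[0,0,0,0,0,0,0.6],[0,0,0,0,0,0,0.6],[0,0,0,0,0,0,0.6],[0,0,0,0,0,0,0.6]]
```

Call:
jog_arm([
  [-0.35,0,0,0,0,0,0.8],
  [-0.35,0,0,0,0,0,0.8],
  [0,0,-0.54,0,0,0,0.8],
  [0,0,-0.54,0,0,0,0.8],
  [0,0,-0.54,0,0,0,0.8],
  [0,0,-0.54,0,0,0,0.8],
  [0.47,-0.09,-0.23,0,0,-0.94,0.6],
  [0.47,-0.05,-0.23,0,0,-0.94,0.6],
])

```text
time_s: 11.45
tool_pos: [0.5717, -0.2846, 0.154]
ee_rot: [0.673, 0.74, 0.0, 0.0]
ft_force: [-1.0, 1.6, -0.7]
finger_gap: 0.6
finger_force: 0.0
```

Call:
jog_arm([
  [0.47,0,-0.23,0,0,-0.94,0.6],
  [0.47,0.05,-0.23,0,0,-0.93,0.6],
  [0.47,0.09,-0.23,0,0,-0.94,0.6],
  [0.45,0.14,-0.24,0,0,-0.93,0.6],
  [0.44,0.18,-0.23,0,0,-0.94,0.6],
  [0.42,0.23,-0.24,0,0,-0.93,0.6],
  [0.4,0.26,-0.23,0,0,-0.94,0.6],
  [0.37,0.3,-0.24,0,0,-0.93,0.6],
])

```text
time_s: 12.25
tool_pos: [0.5542, -0.0946, 0.2473]
ee_rot: [0.339, 0.941, 0.0, -0.0]
ft_force: [1.2, 0.2, -0.0]
finger_gap: 0.599
finger_force: 0.0
```

Call:
jog_arm([
  [0.33,0.34,-0.23,0,0,-0.94,0.6],
  [0.3,0.37,-0.24,0,0,-0.93,0.6],
  [0.5,0.38,0,0,0,-0.79,0.6],
  [0.47,0.42,0,0,0,-0.79,0.6],
  [0.43,0.45,0,0,0,-0.78,0.6],
  [0.39,0.49,0,0,0,-0.79,0.6],
  [0.35,0.52,0,0,0,-0.78,0.6],
  [0.31,0.55,0,0,0,-0.79,0.6],
])

```text
time_s: 13.05
tool_pos: [0.4727, 0.1246, 0.2704]
ee_rot: [0.001, 1.0, 0.0, -0.0]
ft_force: [0.8, 0.4, 0.1]
finger_gap: 0.596
finger_force: 0.0
```

Run:
```python
from m import *
import pickle
w=snap("wrist");t=snap("top");pickle.dump((w,t),open("wt.pkl","wb"))
print(bot.read_state()["tool_pos"],w["origin"],w["rotation"].round(2).tolist(),w["mtx"])
cv2.imwrite("pics/rackw.png",cv2.resize(w["frame"],(784,588),interpolation=2))
g=cv2.cvtColor(t["frame"],cv2.COLOR_BGR2GRAY)
W=((g>165)*255).astype(np.uint8)
c=max(blob(win(W,296,410,165,275)),key=cv2.contourArea)
D=((g<112)*255).astype(np.uint8)
cb=max(blob(win(D,318,392,182,250),k=2),key=cv2.contourArea)
print(rect(t,c,.006),rect(t,cb,.066))
cv2.imwrite("pics/jig2.png",cv2.resize(t["frame"][165:275,290:420],None,fx=6,fy=5,interpolation=2)[:600,:790])
```

```text
[0.47210092 0.12613732 0.27072894] [0.39620181 0.12408616 0.41527542] [[0.0, -0.96, -0.3], [1.0, 0.0, 0.0], [-0.0, -0.3, 0.96]] [[293.26248361   0.         281.65600229]
 [  0.         293.26248361 213.90130531]
 [  0.           0.           1.        ]]
((0.5546706318855286, -0.23674173653125763), (0.2942659556865692, 0.2535414397716522), 84.09809875488281) ((0.5853576064109802, -0.20675116777420044), (0.17482677102088928, 0.14429068565368652), 83.91717529296875)
```

View pics/rackw.png

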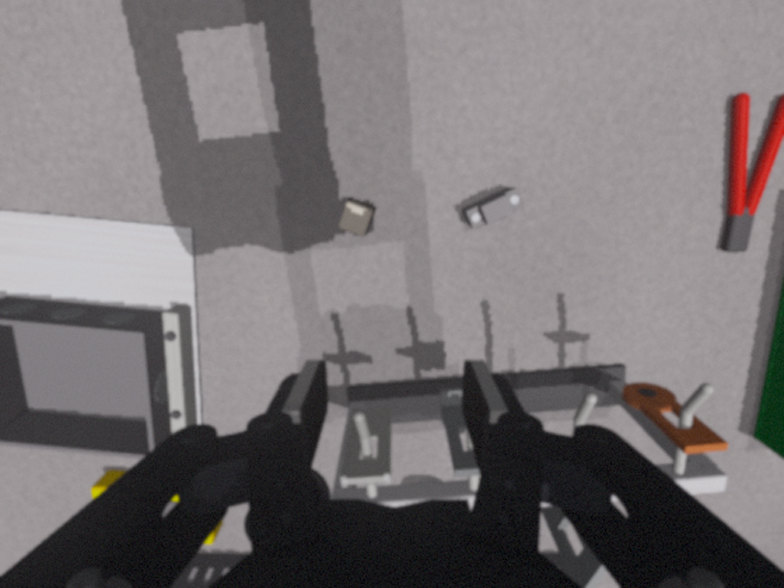

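View pics/jig2.png

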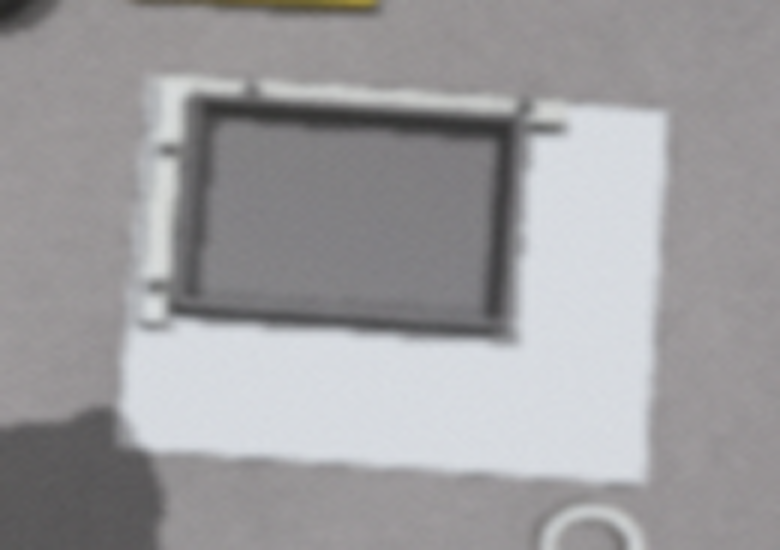

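Run:
```python
from plan import *
import pickle
t=pickle.load(open("top.pkl","rb"))
pl=onz(t,[(170.4,210.1),(223.5,203.5),(249.9,200.8)],.174)[:,:2];print(pl)
for yaw in(.076,.082,.088):
    o=np.array([.633,.223])-rotz(yaw)@[.105,0];print(yaw,o.round(4),((pl-o)@rotz(yaw)).round(4).tolist())
# relay/terminal
w,tt=pickle.load(open("wt.pkl","rb"))
print(onz(w,np.array([[352,205],[360,200],[490,205],[475,216],[514,199]])/1.4,.039))
cv2.imwrite("pics/fit.png",np.hstack([cv2.resize(w["frame"][120:180,225:385],(640,240),interpolation=2)]))
f=cv2.resize(t["frame"][190:215,160:260],(800,200),interpolation=2);g=cv2.resize(w["frame"][255:365,235:350],(627,340)[:2],interpolation=2)
o=np.zeros((560,800,3),np.uint8);o[:200]=f;o[210:550,:627]=g;cv2.imwrite("pics/rack3.png",o)
```

```text
[[0.57518136 0.33501363]
 [0.59210467 0.17869463]
 [0.59880263 0.10046994]]
0.076 [0.5283 0.215 ] [[0.0559, 0.1161], [0.0609, -0.0411], [0.0616, -0.1196]]
0.082 [0.5284 0.2144] [[0.0566, 0.1164], [0.0606, -0.0408], [0.0609, -0.1193]]
0.088 [0.5284 0.2138] [[0.0572, 0.1167], [0.0604, -0.0405], [0.0602, -0.1191]]
[[0.42395368 0.0860878  0.039     ]
 [0.41959625 0.09337588 0.039     ]
 [0.42408465 0.2099135  0.039     ]
 [0.43382854 0.19695988 0.039     ]
 [0.41880959 0.23109151 0.039     ]]
```

View pics/rack3.png

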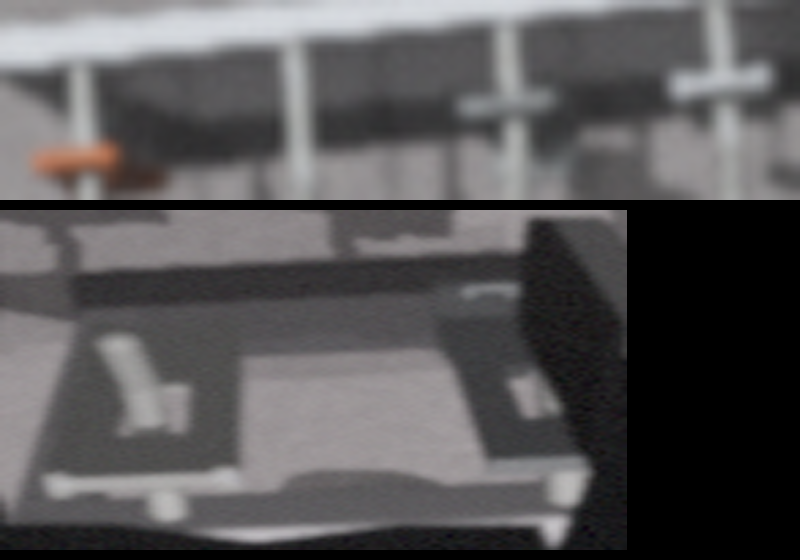

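View pics/fit.png

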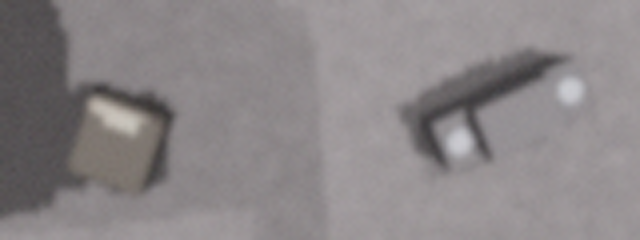

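```bash
cat >> plan.py <<'E'
RO=np.array([.5284,.2144]);RY=.082
def rack(x,y): return RO+rotz(RY)@[x,y]
def pick(x,y,g=.65,zt=.13,start=None):
    a=rack(x,y);return plan([((*a,.27),RY,0,g,4),((*a,zt),RY,0,g,4)],start)
E
python3 - <<'E'
from plan import *
e=pick(.061,-.1195)
print(bot.read_state()["tool_pos"])
E
```

```text
[[-0.63,-0.13,0,0,0,-0.2,0.65],[-0.63,-0.14,0,0,0,-0.19,0.65],[-0.63,-0.16,0.01,0.01,0,-0.2,0.65],[-0.63,-0.17,0,0,0,-0.19,0.65],[0,0,0.7,0,0,0,0.65],[0,0,0.7,0,0,0,0.65],[0,0,0.7,0,0,0,0.65],[0,0,0.7,0,0,0,0.65]]
[0.47210092 0.12613732 0.27072894]
```

Call:
jog_arm([
  [-0.63,-0.13,0,0,0,-0.2,0.65],
  [-0.63,-0.14,0,0,0,-0.19,0.65],
  [-0.63,-0.16,0,0,0,-0.2,0.65],
  [-0.63,-0.17,0,0,0,-0.19,0.65],
  [0,0,0.7,0,0,0,0.65],
  [0,0,0.7,0,0,0,0.65],
  [0,0,0.7,0,0,0,0.65],
  [0,0,0.7,0,0,0,0.65],
])

```text
time_s: 13.95
tool_pos: [0.6001, 0.0961, 0.1287]
ee_rot: [-0.037, 0.999, 0.0, -0.0]
ft_force: [1.1, -0.2, 0.1]
finger_gap: 0.646
finger_force: 0.0
```

Call:
jog_arm([
  [0,0,0,0,0,0,0.65],
  [0,0,0,0,0,0,0.25],
  [0,0,0,0,0,0,0.25],
  [0,0,0,0,0,0,0.25],
  [0,0,0,0,0,0,0.25],
  [0,0,0,0,0,0,0.25],
  [0,0,0,0,0,0,0.25],
  [0,0,0,0,0,0,0.25],
], grip_force=70)

```text
time_s: 14.75
tool_pos: [0.6009, 0.0993, 0.1333]
ee_rot: [-0.039, 0.999, 0.002, 0.002]
ft_force: [-1.4, 20.5, 1.4]
finger_gap: 0.398
finger_force: 69.8
```

Call:
jog_arm([
  [0,0.06,0,0,0,0,0.25],
  [0,0,-0.1,0,0,0,0.25],
  [0,0,-0.1,0,0,0,0.25],
  [0,0,-0.1,0,0,0,0.25],
  [0,0,0,0,0,0,0.25],
  [0,0,0,0,0,0,0.25],
  [0,0,0,0,0,0,0.25],
  [0,0,0,0,0,0,0.25],
])

```text
time_s: 15.55
tool_pos: [0.5997, 0.0998, 0.1452]
ee_rot: [-0.038, 0.999, -0.0, -0.0]
ft_force: [0.2, 1.4, -1.1]
finger_gap: 0.399
finger_force: 70.1
```

```bash
cat >> plan.py <<'E'
def drawout():
    """from lifted grasp: draw out 75 mm, rise 15"""
    s=bot.read_state();p=s["tool_pos"];a=np.array([*(p[:2]+rotz(RY)@[-.06,0]),p[2]+.013])
    b=np.array([*(p[:2]+rotz(RY)@[-.085,0]),p[2]+.02])
    return [(a,RY,0,.25,6),(b,RY,0,.25,2)],b
def place(bx,by,zr,g=.25,tilt=-np.pi/4,start=None,yaw=JY,zt=.2):
    a=jig(.035+bx,.035+by)
    return [((*a,zt),yaw,tilt,g,9),((*a,zr),yaw,tilt,g,4)]
E
python3 - <<'E'
from plan import *
w,b=drawout()
plan(w+place(0,-.052,.062))
E
```

```text
[[0.2,0,-0.04,0,0,-0.01,0.25],[0.2,0,-0.04,0,0,-0.01,0.25],[0.2,0,-0.04,0,0,-0.01,0.25],[0.2,0,-0.05,0,0,-0.01,0.25],[0.2,0,-0.04,0,0,-0.01,0.25],[0.2,0,-0.05,0,0,-0.01,0.25],[0.25,0,-0.07,0,0,0,0.25],[0.25,0,-0.07,0,0,0,0.25]]
[[-0.1,-0.79,-0.08,0.08,-0.83,0.19,0.25],[-0.12,-0.79,-0.06,0.08,-0.83,0.19,0.25],[-0.14,-0.78,-0.04,0.08,-0.83,0.19,0.25],[-0.16,-0.78,-0.02,0.08,-0.83,0.19,0.25],[-0.18,-0.78,0,0.08,-0.83,0.19,0.25],[-0.19,-0.77,0.02,0.07,-0.83,0.19,0.25],[-0.21,-0.77,0.04,0.08,-0.83,0.19,0.25],[-0.21,-0.77,0.07,0.07,-0.83,0.19,0.25]]
[[-0.23,-0.76,0.09,0.08,-0.84,0.18,0.25],[0.49,0,0.49,0,0,0,0.25],[0.49,0,0.49,0,0,0,0.25],[0.49,0,0.49,0,0,0,0.25],[0.49,0,0.48,0,0,0,0.25],[0,0,0,0,0,0,0.25],[0,0,0,0,0,0,0.25],[0,0,0,0,0,0,0.25]]
```

Call:
jog_arm([
  [0.2,0,-0.04,0,0,0,0.25],
  [0.2,0,-0.04,0,0,0,0.25],
  [0.2,0,-0.04,0,0,0,0.25],
  [0.2,0,-0.05,0,0,0,0.25],
  [0.2,0,-0.04,0,0,0,0.25],
  [0.2,0,-0.05,0,0,0,0.25],
  [0.25,0,-0.07,0,0,0,0.25],
  [0.25,0,-0.07,0,0,0,0.25],
])

```text
time_s: 16.35
tool_pos: [0.5139, 0.0934, 0.1657]
ee_rot: [-0.038, 0.999, -0.0, -0.0]
ft_force: [0.1, 0.2, -0.4]
finger_gap: 0.395
finger_force: 70.0
```

Call:
jog_arm([
  [-0.1,-0.79,-0.08,0.08,-0.83,0.19,0.25],
  [-0.12,-0.79,-0.06,0.08,-0.83,0.19,0.25],
  [-0.14,-0.78,-0.04,0.08,-0.83,0.19,0.25],
  [-0.16,-0.78,-0.02,0.08,-0.83,0.19,0.25],
  [-0.18,-0.78,0,0.08,-0.83,0.19,0.25],
  [-0.19,-0.77,0.02,0.07,-0.83,0.19,0.25],
  [-0.21,-0.77,0.04,0.08,-0.83,0.19,0.25],
  [-0.21,-0.77,0.07,0.07,-0.83,0.19,0.25],
])

```text
time_s: 17.15
tool_pos: [0.5783, -0.2195, 0.1972]
ee_rot: [0.042, 0.938, -0.02, 0.343]
ft_force: [0.9, 1.7, -0.8]
finger_gap: 0.396
finger_force: 70.1
```

Call:
jog_arm([
  [-0.23,-0.76,0.09,0.08,-0.84,0.18,0.25],
  [0.49,0,0.49,0,0,0,0.25],
  [0.49,0,0.49,0,0,0,0.25],
  [0.49,0,0.49,0,0,0,0.25],
  [0.49,0,0.48,0,0,0,0.25],
  [0,0,0,0,0,0,0.25],
  [0,0,0,0,0,0,0.25],
  [0,0,0,0,0,0,0.25],
])

```text
time_s: 17.95
tool_pos: [0.5945, -0.2493, 0.0793]
ee_rot: [0.06, 0.928, -0.025, 0.367]
ft_force: [-0.4, -1.0, -1.5]
finger_gap: 0.4
finger_force: 70.2
```

Run:
```python
from plan import *
import pickle
s=bot.read_state();p=s["tool_pos"];print(rotz(-JY)@(p[:2]-JC)-.035,p[2],s["ee_rot"])
w=snap("wrist");t=snap("scene")
cv2.imwrite("pics/pl1.png",np.hstack([cv2.resize(w["frame"],(400,300),interpolation=2),cv2.resize(t["frame"][150:240,190:310],(400,300),interpolation=2)]))
```

```text
[ 0.00472932 -0.04418162] 0.07933464358748185 [ 0.05969677  0.92779511 -0.02538762  0.36740713]
```

View pics/pl1.png

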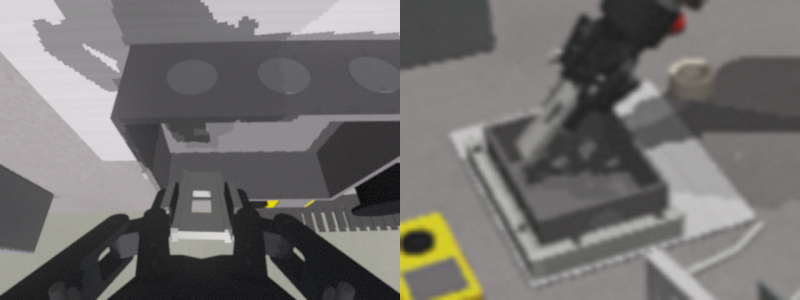

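Call:
jog_arm([
  [0.1,0,0.1,0,0,0,0.25],
  [0.1,0,0.1,0,0,0,0.25],
  [0,0,0,0,0,0,0.25],
  [0,0,0,0,0,0,0.6],
  [0,0,0,0,0,0,0.6],
  [0,0,0,0,0,0,0.6],
  [0,0,0,0,0,0,0.6],
  [0,0,0,0,0,0,0.6],
])

```text
time_s: 18.85
tool_pos: [0.5958, -0.247, 0.0673]
ee_rot: [0.062, 0.93, -0.026, 0.362]
ft_force: [-0.0, 0.2, -0.9]
finger_gap: 0.599
finger_force: 0.0
```

Run:
```python
from plan import *
s=bot.read_state();p=s["tool_pos"];a=rack(.0606,-.037);u=jig(.035,-.007)
plan([((*u,.2),JY,-.79,.6,5),((.55,0.0,.27),JY,-.4,.6,7),((*a,.27),RY,0,.65,7),((*a,.13),RY,0,.65,4),((*a,.13),RY,0,.65,1)])
```

```text
[[-0.34,0,-0.41,-0.04,-0.09,-0.04,0.6],[-0.35,0,-0.4,-0.04,-0.09,-0.04,0.6],[-0.35,0,-0.4,-0.05,-0.09,-0.04,0.6],[-0.35,-0.01,-0.4,-0.04,-0.09,-0.03,0.6],[-0.36,0,-0.39,-0.05,-0.08,-0.04,0.6],[-0.01,0.69,-0.27,0,0.53,0,0.6],[0,0.69,-0.27,0,0.53,0,0.6],[0.02,0.69,-0.27,0,0.53,0,0.6]]
[[0.04,0.69,-0.27,0,0.53,0,0.6],[0.05,0.69,-0.27,0,0.53,0,0.6],[0.07,0.69,-0.27,0,0.54,0,0.6],[0.08,0.68,-0.27,0,0.53,0.01,0.6],[-0.06,0.53,0.03,-0.05,0.54,-0.25,0.65],[-0.07,0.53,0.02,-0.05,0.55,-0.25,0.65],[-0.09,0.53,0.02,-0.05,0.54,-0.25,0.65],[-0.11,0.52,0.02,-0.05,0.55,-0.25,0.65]]
[[-0.12,0.52,0.02,-0.05,0.54,-0.26,0.65],[-0.13,0.52,0.01,-0.05,0.55,-0.25,0.65],[-0.15,0.51,0.01,-0.05,0.54,-0.26,0.65],[0,0,0.7,0,0,0,0.65],[0,0,0.7,0,0,0,0.65],[0,0,0.7,0,0,0,0.65],[0,0.01,0.7,0,0,0,0.65],[0,0,0,0,0,0,0.65]]
```

Call:
jog_arm([
  [-0.34,0,-0.41,0,0,0,0.6],
  [-0.35,0,-0.4,0,0,0,0.6],
  [-0.35,0,-0.4,0,0,0,0.6],
  [-0.35,0,-0.4,0,0,0,0.6],
  [-0.36,0,-0.39,0,0,0,0.6],
  [0,0.69,-0.27,0,0.53,0,0.6],
  [0,0.69,-0.27,0,0.53,0,0.6],
  [0.02,0.69,-0.27,0,0.53,0,0.6],
])

```text
time_s: 19.65
tool_pos: [0.5795, -0.1394, 0.2313]
ee_rot: [0.065, 0.957, -0.021, 0.283]
ft_force: [0.3, 0.6, -0.8]
finger_gap: 0.601
finger_force: 0.0
```

Call:
jog_arm([
  [0.04,0.69,-0.27,0,0.53,0,0.6],
  [0.05,0.69,-0.27,0,0.53,0,0.6],
  [0.07,0.69,-0.27,0,0.54,0,0.6],
  [0.08,0.68,-0.27,0,0.53,0,0.6],
  [-0.06,0.53,0.03,-0.05,0.54,-0.25,0.65],
  [-0.07,0.53,0.02,-0.05,0.55,-0.25,0.65],
  [-0.09,0.53,0.02,-0.05,0.54,-0.25,0.65],
  [-0.11,0.52,0.02,-0.05,0.55,-0.25,0.65],
])

```text
time_s: 20.45
tool_pos: [0.59, 0.1059, 0.2714]
ee_rot: [0.013, 0.998, -0.004, 0.061]
ft_force: [0.7, -1.5, -0.0]
finger_gap: 0.65
finger_force: 0.0
```

Run:
```python
from plan import *
w=snap("scene");t=snap("top")
cv2.imwrite("pics/pl2.png",np.hstack([cv2.resize(t["frame"][165:265,300:420],(400,333),interpolation=2),cv2.resize(w["frame"][150:250,190:310],(400,333),interpolation=2)]))
a=rack(.0606,-.038)
print(bot.read_state()["tool_pos"])
plan([((*a,.27),RY,0,.65,4),((*a,.13),RY,0,.65,4)])
```

```text
[0.59084844 0.10707899 0.27025962]
[[0,0.37,0,-0.03,0.29,-0.25,0.65],[0,0.37,0,-0.03,0.29,-0.26,0.65],[-0.02,0.37,0,-0.03,0.29,-0.25,0.65],[-0.02,0.38,0,-0.04,0.29,-0.26,0.65],[0,0,0.7,0,0,0,0.65],[0,0,0.7,0,0,0,0.65],[0,0,0.7,0,0,0,0.65],[0,0,0.7,0,0,0,0.65]]
```

View pics/pl2.png

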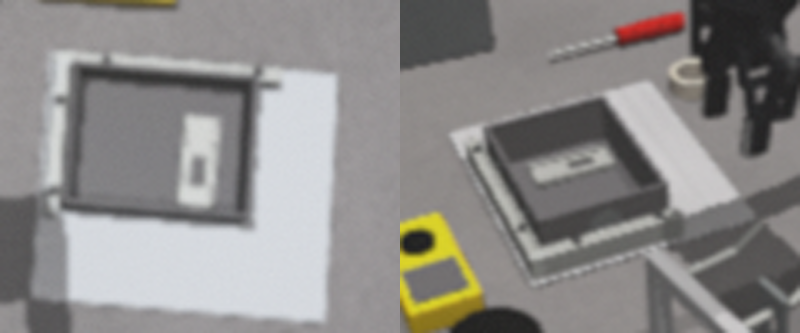

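Call:
jog_arm([
  [0,0.37,0,-0.03,0.29,-0.25,0.65],
  [0,0.37,0,-0.03,0.29,-0.26,0.65],
  [-0.02,0.37,0,-0.03,0.29,-0.25,0.65],
  [-0.02,0.38,0,-0.04,0.29,-0.26,0.65],
  [0,0,0.7,0,0,0,0.65],
  [0,0,0.7,0,0,0,0.65],
  [0,0,0.7,0,0,0,0.65],
  [0,0,0.7,0,0,0,0.65],
])

```text
time_s: 21.35
tool_pos: [0.5912, 0.1788, 0.1296]
ee_rot: [-0.039, 0.999, -0.0, 0.002]
ft_force: [0.6, 0.5, -0.3]
finger_gap: 0.651
finger_force: 0.0
```

Call:
jog_arm([
  [0,0,0,0,0,0,0.65],
  [0,0,0,0,0,0,0.25],
  [0,0,0,0,0,0,0.25],
  [0,0,0,0,0,0,0.25],
  [0,0,0,0,0,0,0.25],
  [0,0,0,0,0,0,0.25],
  [0,0,0,0,0,0,0.25],
  [0,0,0,0,0,0,0.25],
])

```text
time_s: 22.15
tool_pos: [0.5923, 0.1796, 0.1329]
ee_rot: [-0.04, 0.999, 0.0, 0.003]
ft_force: [-0.1, 3.9, 8.4]
finger_gap: 0.384
finger_force: 69.8
```

Call:
jog_arm([
  [0,0.02,0,0,0,0,0.25],
  [0,0,-0.1,0,0,0,0.25],
  [0,0,-0.1,0,0,0,0.25],
  [0,0,-0.1,0,0,0,0.25],
  [0,0,0,0,0,0,0.25],
  [0,0,0,0,0,0,0.25],
  [0,0,0,0,0,0,0.25],
  [0,0,0,0,0,0,0.25],
])

```text
time_s: 22.95
tool_pos: [0.5912, 0.1802, 0.1456]
ee_rot: [-0.04, 0.999, -0.0, 0.001]
ft_force: [0.4, 0.8, -1.2]
finger_gap: 0.383
finger_force: 69.4
```

Run:
```python
from plan import *
w,b=drawout()
plan(w+[((*(b[:2]+[-.01,-.03]),.22),RY,0,.25,3)]+place(-.005,-.008,.066))
```

```text
[[0.2,0,-0.04,0,0,0,0.25],[0.2,0,-0.04,0,0,-0.01,0.25],[0.2,0,-0.05,0,0.01,0,0.25],[0.2,0,-0.04,0,0,-0.01,0.25],[0.2,0,-0.05,0,0.01,0,0.25],[0.2,0,-0.04,0,0,-0.01,0.25],[0.25,0,-0.07,0,0,0,0.25],[0.25,0,-0.07,0,0,0,0.25]]
[[0.08,-0.19,-0.36,0,0,0,0.25],[0.08,-0.2,-0.37,0,0,0,0.25],[0.09,-0.19,-0.36,0,0,0,0.25],[-0.14,-0.8,0.04,0.08,-0.83,0.19,0.25],[-0.15,-0.8,0.06,0.08,-0.83,0.19,0.25],[-0.16,-0.8,0.09,0.08,-0.83,0.19,0.25],[-0.17,-0.79,0.11,0.08,-0.83,0.19,0.25],[-0.17,-0.79,0.13,0.08,-0.83,0.19,0.25]]
[[-0.18,-0.79,0.15,0.07,-0.83,0.19,0.25],[-0.18,-0.78,0.17,0.08,-0.83,0.19,0.25],[-0.18,-0.77,0.19,0.07,-0.83,0.19,0.25],[-0.17,-0.78,0.21,0.08,-0.83,0.18,0.25],[0.47,0,0.47,0,0,0,0.25],[0.47,0,0.47,0,0,0,0.25],[0.48,0,0.48,0,0,0,0.25],[0.47,0.01,0.47,0,0,0,0.25]]
```

Call:
jog_arm([
  [0.2,0,-0.04,0,0,0,0.25],
  [0.2,0,-0.04,0,0,0,0.25],
  [0.2,0,-0.05,0,0,0,0.25],
  [0.2,0,-0.04,0,0,0,0.25],
  [0.2,0,-0.05,0,0,0,0.25],
  [0.2,0,-0.04,0,0,0,0.25],
  [0.25,0,-0.07,0,0,0,0.25],
  [0.25,0,-0.07,0,0,0,0.25],
])

```text
time_s: 23.75
tool_pos: [0.5054, 0.1734, 0.1658]
ee_rot: [-0.04, 0.999, -0.0, 0.001]
ft_force: [-0.0, -0.2, -0.5]
finger_gap: 0.381
finger_force: 69.4
```

Call:
jog_arm([
  [0.08,-0.19,-0.36,0,0,0,0.25],
  [0.08,-0.2,-0.37,0,0,0,0.25],
  [0.09,-0.19,-0.36,0,0,0,0.25],
  [-0.14,-0.8,0.04,0.08,-0.83,0.19,0.25],
  [-0.15,-0.8,0.06,0.08,-0.83,0.19,0.25],
  [-0.16,-0.8,0.09,0.08,-0.83,0.19,0.25],
  [-0.17,-0.79,0.11,0.08,-0.83,0.19,0.25],
  [-0.17,-0.79,0.13,0.08,-0.83,0.19,0.25],
])

```text
time_s: 24.55
tool_pos: [0.5465, -0.0552, 0.2094]
ee_rot: [0.011, 0.975, -0.013, 0.22]
ft_force: [2.2, 0.9, -1.6]
finger_gap: 0.386
finger_force: 69.6
```

Run:
```python
from plan import *
s=bot.read_state();print(s["tool_pos"],s["finger_gap"],s["ft_force"])
plan(place(-.005,-.008,.066))
```

```text
[ 0.54649336 -0.05519338  0.20943582] 0.3862977848429342 [ 2.15663431  0.88666289 -1.61224849]
[[-0.08,-0.35,0.07,0.03,-0.36,0.08,0.25],[-0.08,-0.34,0.07,0.03,-0.36,0.08,0.25],[-0.08,-0.34,0.08,0.03,-0.36,0.08,0.25],[-0.08,-0.34,0.08,0.03,-0.36,0.08,0.25],[-0.08,-0.34,0.09,0.03,-0.36,0.08,0.25],[-0.08,-0.34,0.09,0.03,-0.36,0.08,0.25],[-0.08,-0.34,0.09,0.03,-0.36,0.08,0.25],[-0.08,-0.35,0.1,0.03,-0.37,0.08,0.25]]
[[-0.08,-0.34,0.11,0.03,-0.36,0.08,0.25],[0.47,0,0.47,0,0,0,0.25],[0.47,0,0.47,0,0,0,0.25],[0.48,0,0.48,0,0,0,0.25],[0.47,0,0.47,0,0,0,0.25],[0,0,0,0,0,0,0.25],[0,0,0,0,0,0,0.25],[0,0,0,0,0,0,0.25]]
```

Call:
jog_arm([
  [-0.08,-0.35,0.07,0.03,-0.36,0.08,0.25],
  [-0.08,-0.34,0.07,0.03,-0.36,0.08,0.25],
  [-0.08,-0.34,0.08,0.03,-0.36,0.08,0.25],
  [-0.08,-0.34,0.08,0.03,-0.36,0.08,0.25],
  [-0.08,-0.34,0.09,0.03,-0.36,0.08,0.25],
  [-0.08,-0.34,0.09,0.03,-0.36,0.08,0.25],
  [-0.08,-0.34,0.09,0.03,-0.36,0.08,0.25],
  [-0.08,-0.35,0.1,0.03,-0.37,0.08,0.25],
])

```text
time_s: 25.35
tool_pos: [0.5838, -0.1937, 0.2004]
ee_rot: [0.044, 0.93, -0.019, 0.363]
ft_force: [0.5, 0.3, -0.9]
finger_gap: 0.382
finger_force: 69.7
```

Call:
jog_arm([
  [-0.08,-0.34,0.11,0.03,-0.36,0.08,0.25],
  [0.35,0,0.35,0,0,0,0.25],
  [0.35,0,0.35,0,0,0,0.25],
  [0.35,0,0.35,0,0,0,0.25],
  [0.35,0,0.35,0,0,0,0.25],
  [0.35,0,0.35,0,0,0,0.25],
  [0.14,0,0.14,0,0,0,0.25],
  [0,0,0,0,0,0,0.25],
])

```text
time_s: 26.15
tool_pos: [0.5917, -0.2059, 0.0729]
ee_rot: [0.051, 0.927, -0.021, 0.372]
ft_force: [-0.5, -0.7, -0.8]
finger_gap: 0.385
finger_force: 69.7
```

Call:
jog_arm([
  [0.04,0,0.04,0,0,0,0.25],
  [0,0,0,0,0,0,0.58],
  [0,0,0,0,0,0,0.58],
  [0,0,0,0,0,0,0.58],
  [0,0,0,0,0,0,0.58],
  [-0.2,0,-0.2,0,0,0,0.58],
  [-0.35,0,-0.35,0,0,0,0.58],
  [-0.35,0,-0.35,0,0,0,0.58],
])

```text
time_s: 26.95
tool_pos: [0.5934, -0.2063, 0.1354]
ee_rot: [0.053, 0.927, -0.022, 0.371]
ft_force: [0.1, 0.2, 0.1]
finger_gap: 0.58
finger_force: 0.0
```

Run:
```python
from plan import *
a=rack(.0572,.1175);u=jig(.035,.05)
plan([((*u,.2),JY,-.79,.6,2),((.53,0.1,.29),JY,-.4,.6,7),((*a,.27),RY,0,.65,7),((*a,.13),RY,0,.65,4),((*a,.13),RY,0,.65,1)])
```

```text
[[-0.45,0.17,-0.46,-0.03,-0.14,-0.03,0.6],[-0.46,0.16,-0.46,-0.04,-0.14,-0.03,0.6],[0.01,0.8,-0.38,0,0.53,0,0.6],[0.03,0.8,-0.37,0,0.53,0,0.6],[0.05,0.81,-0.37,0,0.53,0,0.6],[0.07,0.8,-0.37,0,0.53,0,0.6],[0.09,0.81,-0.36,0,0.54,0,0.6],[0.12,0.8,-0.36,0,0.53,0,0.6]]
[[0.14,0.81,-0.35,0,0.54,0,0.6],[-0.03,0.68,0.08,-0.05,0.54,-0.25,0.65],[-0.06,0.68,0.08,-0.05,0.54,-0.25,0.65],[-0.08,0.68,0.07,-0.05,0.54,-0.25,0.65],[-0.1,0.68,0.07,-0.05,0.55,-0.25,0.65],[-0.12,0.68,0.07,-0.05,0.54,-0.25,0.65],[-0.14,0.67,0.07,-0.05,0.55,-0.25,0.65],[-0.17,0.67,0.06,-0.06,0.54,-0.26,0.65]]
[[0,0,0.7,0,0,0,0.65],[0,0,0.7,0,0,0,0.65],[0,0,0.7,0,0,0,0.65],[0,0,0.7,0,0,0,0.65],[0,0,0,0,0,0,0.65],[0,0,0,0,0,0,0.65],[0,0,0,0,0,0,0.65],[0,0,0,0,0,0,0.65]]
```

Call:
jog_arm([
  [-0.45,0.17,-0.46,0,-0.14,-0.03,0.6],
  [-0.46,0.16,-0.46,0,-0.14,-0.03,0.6],
  [0.01,0.8,-0.38,0,0.53,0,0.6],
  [0.03,0.8,-0.37,0,0.53,0,0.6],
  [0.05,0.81,-0.37,0,0.53,0,0.6],
  [0.07,0.8,-0.37,0,0.53,0,0.6],
  [0.09,0.81,-0.36,0,0.54,0,0.6],
  [0.12,0.8,-0.36,0,0.53,0,0.6],
])

```text
time_s: 27.75
tool_pos: [0.5404, 0.0589, 0.2757]
ee_rot: [0.053, 0.972, -0.015, 0.227]
ft_force: [0.4, 0.4, -0.8]
finger_gap: 0.604
finger_force: 0.0
```

Call:
jog_arm([
  [0.14,0.81,-0.35,0,0.54,0,0.6],
  [-0.03,0.68,0.08,-0.05,0.54,-0.25,0.65],
  [-0.06,0.68,0.08,-0.05,0.54,-0.25,0.65],
  [-0.08,0.68,0.07,-0.05,0.54,-0.25,0.65],
  [-0.1,0.68,0.07,-0.05,0.55,-0.25,0.65],
  [-0.12,0.68,0.07,-0.05,0.54,-0.25,0.65],
  [-0.14,0.67,0.07,-0.05,0.55,-0.25,0.65],
  [-0.17,0.67,0.06,-0.06,0.54,-0.26,0.65],
])

```text
time_s: 28.55
tool_pos: [0.5789, 0.3365, 0.2661]
ee_rot: [-0.04, 0.999, -0.003, 0.0]
ft_force: [0.5, -0.3, 0.4]
finger_gap: 0.649
finger_force: 0.0
```

Run:
```python
from m import *
from plan import *
print(bot.read_state()["tool_pos"])
# lug top-edge position: copper mask in top and scene views
for n in("top","scene"):
    t=snap(n);h=cv2.cvtColor(t["frame"],cv2.COLOR_BGR2HSV)
    m=cv2.inRange(h,(3,110,60),(16,255,255))
    w=(150,200,190,230) if n=="top" else (320,360,250,310)
    ys,xs=np.nonzero(win(m,*w));print(n,len(xs),xs.min() if len(xs) else 0,xs.max() if len(xs) else 0,ys.min() if len(xs) else 0,ys.max() if len(xs) else 0)
    if n=="top" and len(xs): print(onz(t,[(xs.mean(),ys.mean())],.170),((onz(t,[(xs.mean(),ys.mean())],.170)[0,:2]-RO)@rotz(RY)))
a=rack(.0572,.1175)
plan([((*a,.27),RY,0,.65,3),((*a,.13),RY,0,.65,4)])
t=snap("top")
o=cv2.resize(t["frame"][165:265,300:420],(480,400),interpolation=2);cv2.imwrite("pics/pl3.png",o)
```

```text
[0.57885033 0.33654393 0.26611639]
top 0 0 0 0 0
scene 171 337 348 269 297
[[0.03,-0.01,-0.05,-0.02,-0.01,0,0.65],[0.02,-0.01,-0.04,-0.02,-0.01,-0.01,0.65],[0.03,-0.01,-0.05,-0.01,-0.01,0,0.65],[0,0,0.7,0,0,0,0.65],[0,0,0.7,0,0,0,0.65],[0,0,0.7,0,0,0,0.65],[0,0,0.7,0,0,0,0.65],[0,0,0,0,0,0,0.65]]
```

View pics/pl3.png

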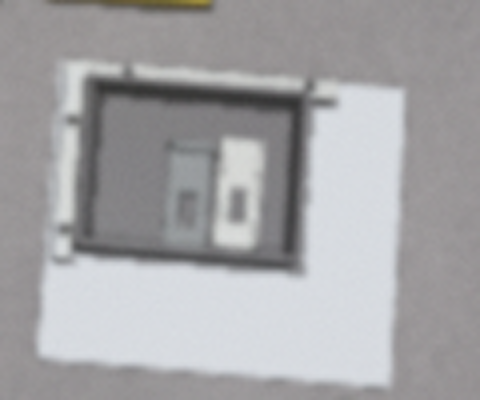

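Call:
jog_arm([
  [0.03,0,-0.05,0,0,0,0.65],
  [0.03,0,-0.05,0,0,0,0.65],
  [0,0,0,0,0,0,0.65],
  [0,0,0.7,0,0,0,0.65],
  [0,0,0.7,0,0,0,0.65],
  [0,0,0.7,0,0,0,0.65],
  [0,0,0.65,0,0,0,0.65],
  [0,0,0,0,0,0,0.65],
])

```text
time_s: 29.5
tool_pos: [0.5744, 0.333, 0.13]
ee_rot: [-0.039, 0.999, -0.004, -0.001]
ft_force: [-0.2, -0.1, 0.1]
finger_gap: 0.648
finger_force: 0.0
```

Call:
jog_arm([
  [0,0,0,0,0,0,0.65],
  [0,0,0,0,0,0,0.2],
  [0,0,0,0,0,0,0.2],
  [0,0,0,0,0,0,0.2],
  [0,0,0,0,0,0,0.2],
  [0,0,0,0,0,0,0.2],
  [0,0,0,0,0,0,0.2],
  [0,0,0,0,0,0,0.2],
])

```text
time_s: 30.3
tool_pos: [0.5769, 0.338, 0.1376]
ee_rot: [-0.04, 0.999, 0.001, 0.004]
ft_force: [-1.3, 25.5, 10.0]
finger_gap: 0.336
finger_force: 68.6
```

Call:
jog_arm([
  [0,0.05,0,0,0,0,0.2],
  [0,0.05,0,0,0,0,0.2],
  [0,0,-0.14,0,0,0,0.2],
  [0,0,-0.14,0,0,0,0.2],
  [0,0,-0.12,0,0,0,0.2],
  [0,0,0,0,0,0,0.2],
  [0,0,0,0,0,0,0.2],
  [0,0,0,0,0,0,0.2],
])

```text
time_s: 31.1
tool_pos: [0.5756, 0.3392, 0.1533]
ee_rot: [-0.039, 0.999, -0.003, 0.001]
ft_force: [-0.5, 0.3, -0.3]
finger_gap: 0.335
finger_force: 68.8
```

Run:
```python
from plan import *
w,b=drawout()
plan(w+[((*(b[:2]+[-.01,-.06]),.23),RY,0,.2,3),((.48,.05,.22),RY,0,.2,3)]+place(-.005,.034,.068,.2))
```

```text
[[0.2,0,-0.04,-0.01,0,-0.01,0.25],[0.2,0,-0.04,-0.01,0,-0.01,0.25],[0.2,0,-0.05,-0.01,0,0,0.25],[0.2,0,-0.04,-0.01,0.01,-0.01,0.25],[0.2,0,-0.05,-0.01,0,0,0.25],[0.2,0,-0.04,0,0.01,-0.01,0.25],[0.25,0,-0.07,0,0,0,0.25],[0.25,0,-0.07,0,0,0,0.25]]
[[0.1,-0.39,-0.38,0,0,0,0.2],[0.1,-0.4,-0.38,0,0,0,0.2],[0.1,-0.39,-0.38,0,0,0,0.2],[0.08,-0.89,0.04,0,0,0,0.2],[0.07,-0.89,0.04,0,0,0,0.2],[0.08,-0.88,0.04,0,0,0,0.2],[0.07,-0.89,0.04,0,0,0,0.2],[0.08,-0.88,0.05,0,0,0,0.2]]
[[-0.21,-0.51,0.04,0.08,-0.83,0.19,0.2],[-0.22,-0.5,0.07,0.08,-0.83,0.19,0.2],[-0.22,-0.5,0.09,0.08,-0.83,0.19,0.2],[-0.22,-0.49,0.11,0.08,-0.83,0.19,0.2],[-0.22,-0.49,0.14,0.08,-0.83,0.19,0.2],[-0.21,-0.49,0.16,0.07,-0.83,0.19,0.2],[-0.21,-0.48,0.18,0.08,-0.83,0.19,0.2],[-0.2,-0.47,0.2,0.07,-0.83,0.18,0.2]]
[[-0.2,-0.47,0.23,0.08,-0.84,0.19,0.2],[0.47,0,0.47,0,0,0,0.2],[0.47,0,0.46,0,0,0,0.2],[0.47,0,0.47,0,0,0,0.2],[0.46,0,0.46,0,0,0,0.2],[0,0,0,0,0,0,0.2],[0,0,0,0,0,0,0.2],[0,0,0,0,0,0,0.2]]
```

Call:
jog_arm([
  [0.2,0,-0.04,0,0,0,0.2],
  [0.2,0,-0.04,0,0,0,0.2],
  [0.2,0,-0.05,0,0,0,0.2],
  [0.2,0,-0.04,0,0,0,0.2],
  [0.2,0,-0.05,0,0,0,0.2],
  [0.2,0,-0.04,0,0,0,0.2],
  [0.25,0,-0.07,0,0,0,0.2],
  [0.25,0,-0.07,0,0,0,0.2],
])

```text
time_s: 31.9
tool_pos: [0.4899, 0.3327, 0.1737]
ee_rot: [-0.039, 0.999, -0.003, 0.001]
ft_force: [-0.6, 0.1, -0.3]
finger_gap: 0.338
finger_force: 68.9
```

Call:
jog_arm([
  [0.1,-0.39,-0.38,0,0,0,0.2],
  [0.1,-0.4,-0.38,0,0,0,0.2],
  [0.1,-0.39,-0.38,0,0,0,0.2],
  [0.08,-0.89,0.04,0,0,0,0.2],
  [0.07,-0.89,0.04,0,0,0,0.2],
  [0.08,-0.88,0.04,0,0,0,0.2],
  [0.07,-0.89,0.04,0,0,0,0.2],
  [0.08,-0.88,0.05,0,0,0,0.2],
])

```text
time_s: 32.7
tool_pos: [0.4778, 0.0493, 0.2217]
ee_rot: [-0.039, 0.999, -0.003, 0.002]
ft_force: [1.7, 0.3, -1.2]
finger_gap: 0.336
finger_force: 69.1
```

Call:
jog_arm([
  [-0.21,-0.51,0.04,0.08,-0.83,0.19,0.2],
  [-0.22,-0.5,0.07,0.08,-0.83,0.19,0.2],
  [-0.22,-0.5,0.09,0.08,-0.83,0.19,0.2],
  [-0.22,-0.49,0.11,0.08,-0.83,0.19,0.2],
  [-0.22,-0.49,0.14,0.08,-0.83,0.19,0.2],
  [-0.21,-0.49,0.16,0.07,-0.83,0.19,0.2],
  [-0.21,-0.48,0.18,0.08,-0.83,0.19,0.2],
  [-0.2,-0.47,0.2,0.07,-0.83,0.18,0.2],
])

```text
time_s: 33.5
tool_pos: [0.5781, -0.1467, 0.2056]
ee_rot: [0.04, 0.938, -0.022, 0.345]
ft_force: [1.3, 0.6, -0.5]
finger_gap: 0.339
finger_force: 69.1
```

Run:
```python
from plan import *
s=bot.read_state();print(s["tool_pos"],s["finger_gap"],s["ft_force"])
plan([(*place(-.005,.03,.068,.2)[0][:4],2),(*place(-.005,.03,.068,.2)[1][:4],6)])
```

```text
[ 0.57809075 -0.14667298  0.20562191] 0.3389431450996033 [ 1.3023946   0.62228563 -0.49152417]
[[-0.09,-0.26,0.16,0,-0.38,0.09,0.2],[-0.09,-0.27,0.16,0,-0.38,0.09,0.2],[0.31,0,0.31,0,0,0,0.2],[0.31,0,0.31,0,0,0,0.2],[0.31,0,0.31,0,0,0,0.2],[0.31,0,0.31,0,0,0,0.2],[0.31,0,0.31,0,0,0,0.2],[0.32,0,0.31,0,0,0,0.2]]
```

Call:
jog_arm([
  [-0.09,-0.26,0.16,0,-0.38,0.09,0.2],
  [-0.09,-0.27,0.16,0,-0.38,0.09,0.2],
  [0.31,0,0.31,0,0,0,0.2],
  [0.31,0,0.31,0,0,0,0.2],
  [0.31,0,0.31,0,0,0,0.2],
  [0.31,0,0.31,0,0,0,0.2],
  [0.31,0,0.31,0,0,0,0.2],
  [0.3,0,0.3,0,0,0,0.2],
])

```text
time_s: 34.3
tool_pos: [0.5927, -0.1726, 0.0693]
ee_rot: [0.049, 0.924, -0.019, 0.379]
ft_force: [2.5, 1.8, 14.8]
finger_gap: 0.338
finger_force: 70.4
```

Call:
jog_arm([
  [0,0,0,0,0,0,0.2],
  [0,0,0,0,0,0,0.55],
  [0,0,0,0,0,0,0.55],
  [0,0,0,0,0,0,0.55],
  [0,0,0,0,0,0,0.55],
  [-0.2,0,-0.2,0,0,0,0.55],
  [-0.35,0,-0.35,0,0,0,0.55],
  [-0.35,0,-0.35,0,0,0,0.55],
])

```text
time_s: 35.1
tool_pos: [0.5932, -0.1732, 0.1341]
ee_rot: [0.048, 0.924, -0.02, 0.378]
ft_force: [-0.1, -1.0, -0.9]
finger_gap: 0.551
finger_force: 0.0
```

Run:
```python
from plan import *
print(bot.read_state()["tool_pos"])
u=jig(.02,.07)
# viewpoint from which the wrist camera looks at the fittings (camera offset ~ -76mm x of TCP, view forward)
plan([((*u,.22),JY,-.79,.6,3),((.40,.13,.30),.0,0,.6,9)])
```

```text
[ 0.59315803 -0.1731518   0.13408746]
[[-0.35,0.02,-0.46,0,-0.04,0,0.6],[-0.36,0.03,-0.45,0,-0.04,0,0.6],[-0.35,0.02,-0.46,0,-0.04,0,0.6],[0.21,0.62,-0.46,-0.04,0.84,-0.11,0.6],[0.24,0.62,-0.44,-0.04,0.84,-0.1,0.6],[0.27,0.63,-0.41,-0.04,0.84,-0.11,0.6],[0.3,0.63,-0.39,-0.05,0.84,-0.11,0.6],[0.32,0.64,-0.36,-0.05,0.83,-0.1,0.6]]
[[0.35,0.64,-0.32,-0.04,0.84,-0.11,0.6],[0.37,0.65,-0.29,-0.05,0.83,-0.1,0.6],[0.38,0.65,-0.25,-0.04,0.84,-0.11,0.6],[0.4,0.65,-0.22,-0.05,0.83,-0.1,0.6],[0,0,0,0,0,0,0.6],[0,0,0,0,0,0,0.6],[0,0,0,0,0,0,0.6],[0,0,0,0,0,0,0.6]]
```

Call:
jog_arm([
  [-0.35,0.02,-0.46,0,0,0,0.6],
  [-0.36,0.03,-0.45,0,0,0,0.6],
  [-0.35,0.02,-0.46,0,0,0,0.6],
  [0.21,0.62,-0.46,-0.04,0.84,-0.11,0.6],
  [0.24,0.62,-0.44,-0.04,0.84,-0.1,0.6],
  [0.27,0.63,-0.41,-0.04,0.84,-0.11,0.6],
  [0.3,0.63,-0.39,-0.05,0.84,-0.11,0.6],
  [0.32,0.64,-0.36,-0.05,0.83,-0.1,0.6],
])

```text
time_s: 35.9
tool_pos: [0.4812, -0.0017, 0.2668]
ee_rot: [0.022, 0.986, -0.009, 0.167]
ft_force: [2.2, 0.5, -0.4]
finger_gap: 0.601
finger_force: 0.0
```

Call:
jog_arm([
  [0.35,0.64,-0.32,-0.04,0.84,-0.11,0.6],
  [0.37,0.65,-0.29,-0.05,0.83,-0.1,0.6],
  [0.38,0.65,-0.25,-0.04,0.84,-0.11,0.6],
  [0.4,0.65,-0.22,-0.05,0.83,-0.1,0.6],
  [0,0,0,0,0,0,0.6],
  [0,0,0,0,0,0,0.6],
  [0,0,0,0,0,0,0.6],
  [0,0,0,0,0,0,0.6],
])

```text
time_s: 36.7
tool_pos: [0.4014, 0.1288, 0.3019]
ee_rot: [0.001, 1.0, 0.001, -0.005]
ft_force: [-0.7, 0.2, -0.9]
finger_gap: 0.598
finger_force: 0.0
```

Run:
```python
from plan import *
import pickle
print(bot.read_state()["tool_pos"])
w=snap("wrist");t=snap("top");sc=snap("scene");pickle.dump((w,t,sc),open("fit.pkl","wb"))
b=proj(w,[[.43,.085,.02],[.42,.208,.02]]);print(b)
o=np.zeros((600,800,3),np.uint8);o[:300,:400]=cv2.resize(w["frame"],(400,300),interpolation=2)
o[:300,400:]=cv2.resize(sc["frame"][150:240,190:310],(400,300),interpolation=2)
o[300:,:360]=cv2.resize(t["frame"][165:265,300:420],(360,300),interpolation=2)
x,y=b.mean(0).astype(int);x=np.clip(x,110,450);y=np.clip(y,75,344);x0,y0=x-110,y-75;print("crop",x0,y0)
o[300:,360:]=cv2.resize(w["frame"][y0:y0+150,x0:x0+220],(440,300),interpolation=2)
cv2.imwrite("pics/fit2.png",o)
```

```text
[0.40136431 0.1288212  0.30185206]
[[252.59620733 198.66556919]
 [335.00010057 192.07286632]]
crop 183 120
```

View pics/fit2.png

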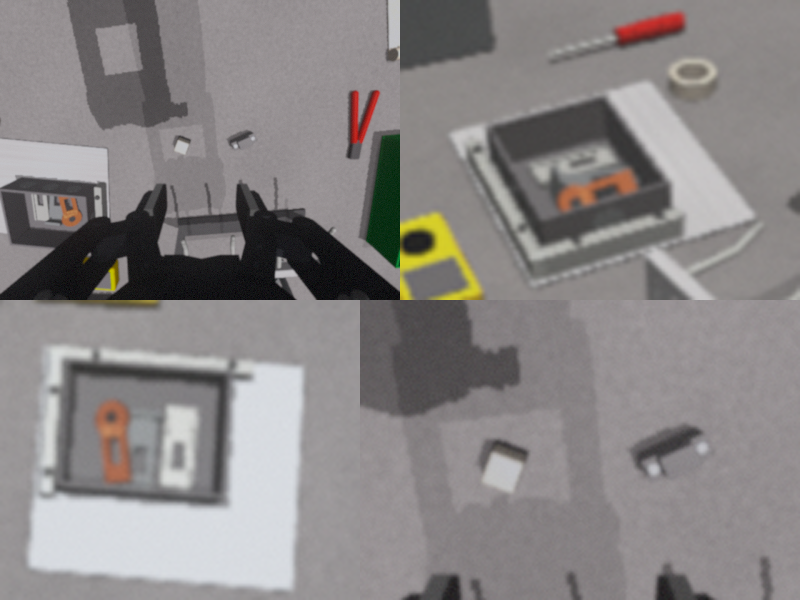

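Run:
```python
from m import *
from plan import *
import pickle
w,t,sc=pickle.load(open("fit.pkl","rb"))
g=cv2.cvtColor(w["frame"],cv2.COLOR_BGR2GRAY)
m=((g>165)*255).astype(np.uint8)
for c in blob(win(m,240,272,190,215)):
    r=rect(w,c,.038);print("relay",np.round(r[0],4),np.round(r[1],4),r[2])
sc2=[]
for c in [x for x in cv2.findContours(win(m,310,370,180,215),cv2.RETR_EXTERNAL,cv2.CHAIN_APPROX_NONE)[0]]:
    p=c.reshape(-1,2).mean(0);print("screw",p,cv2.contourArea(c),onz(w,[p],.031)[0]);
for z in(.03,.042):
    q=onz(w,[(329.5,203.5),(354,193.5)],z)[:,:2];d=q[1]-q[0];print(z,q,q.mean(0),np.linalg.norm(d),np.degrees(np.arctan2(d[1],d[0])))
# terminal body via shade mask
sub=g[185:212,315:362];print(np.median(g[215:225,300:330]));
gt=cv2.cvtColor(t["frame"],cv2.COLOR_BGR2GRAY)
mt=((gt>165)*255).astype(np.uint8)
for c in blob(win(mt,245,272,245,272)): print("relay top",rect(t,c,.038))
for c in cv2.findContours(win(mt,205,235,250,275),0,1)[0]:
    p=c.reshape(-1,2).mean(0);print("screw top",p,onz(t,[p],.031)[0])
```

```text
relay [0.4369 0.088 ] [0.0237 0.0238] 70.28136444091797
screw [329.38461538 204.15384615] 11.5 [0.4357039  0.19860762 0.031     ]
screw [353.66666667 193.58333333] 14.0 [0.41983706 0.2332559  0.031     ]
0.03 [[0.43497255 0.19890161]
 [0.4199373  0.23398739]] [0.42745492 0.2164445 ] 0.03817159764581181 113.19649752061541
0.042 [[0.43185066 0.19686364]
 [0.41724761 0.23094088]] [0.42454914 0.21390226] 0.03707435161220518 113.19649752061541
144.0
relay top ((0.4348597824573517, 0.11025422811508179), (0.0351974219083786, 0.08369753509759903), 89.60686492919922)
screw top [219.5 262. ] [0.42408625 0.21060569 0.031     ]
```

Run:
```python
from plan import *
y=-.344
plan([((.4365,.088,.15),y,0,.6,8),((.4365,.088,.05),y,0,.6,4),((.4365,.088,.014),y,0,.6,3),((.4365,.088,.014),y,0,.6,1)])
e=((.4365,.088,.014),tool(y))
plan([((.4365,.088,.17),y,0,.15,4)]+[((*jig(.03,-.010),.17),JY,0,.15,8),((*jig(.03,-.010),.042),JY,0,.15,4)],e)
```

```text
[[-0.09,-0.1,0.38,0,-0.01,0.41,0.6],[-0.1,-0.1,0.38,0,-0.01,0.41,0.6],[-0.1,-0.1,0.38,0,-0.01,0.41,0.6],[-0.1,-0.09,0.38,0,-0.02,0.41,0.6],[-0.11,-0.09,0.38,0,-0.01,0.41,0.6],[-0.11,-0.08,0.38,0,-0.02,0.41,0.6],[-0.11,-0.07,0.38,0,-0.01,0.41,0.6],[-0.11,-0.07,0.37,0,-0.02,0.41,0.6]]
[[0,0,0.5,0,0,0,0.6],[0,0,0.5,0,0,0,0.6],[0,0,0.5,0,0,0,0.6],[0,0,0.5,0,0,0,0.6],[0,0,0.24,0,0,0,0.6],[0,0,0.24,0,0,0,0.6],[0,0,0.24,0,0,0,0.6],[0,0,0,0,0,0,0.6]]
[[0,0,-0.78,0,0,0,0.15],[0,0,-0.78,0,0,0,0.15],[0,0,-0.78,0,0,0,0.15],[0,0,-0.78,0,0,0,0.15],[-0.63,-0.67,0,0,0,-0.29,0.15],[-0.61,-0.69,0,0,0,-0.28,0.15],[-0.59,-0.7,0,0,0,-0.29,0.15],[-0.57,-0.72,0,0,0,-0.28,0.15]]
[[-0.55,-0.74,0,0,0,-0.29,0.15],[-0.53,-0.76,0,0,0,-0.28,0.15],[-0.51,-0.77,0,0,0,-0.29,0.15],[-0.48,-0.78,0,0,0,-0.28,0.15],[0,0,0.64,0,0,0,0.15],[0,0,0.64,0,0,0,0.15],[0,0,0.64,0,0,0,0.15],[0,0,0.64,0,0,0,0.15]]
```

Call:
jog_arm([
  [-0.09,-0.1,0.38,0,-0.01,0.41,0.6],
  [-0.1,-0.1,0.38,0,-0.01,0.41,0.6],
  [-0.1,-0.1,0.38,0,-0.01,0.41,0.6],
  [-0.1,-0.09,0.38,0,-0.02,0.41,0.6],
  [-0.11,-0.09,0.38,0,-0.01,0.41,0.6],
  [-0.11,-0.08,0.38,0,-0.02,0.41,0.6],
  [-0.11,-0.07,0.38,0,-0.01,0.41,0.6],
  [-0.11,-0.07,0.37,0,-0.02,0.41,0.6],
])

```text
time_s: 37.65
tool_pos: [0.4364, 0.0883, 0.1494]
ee_rot: [0.172, 0.985, -0.0, 0.0]
ft_force: [1.1, 0.6, -0.0]
finger_gap: 0.598
finger_force: 0.0
```

Call:
jog_arm([
  [0,0,0.5,0,0,0,0.6],
  [0,0,0.5,0,0,0,0.6],
  [0,0,0.5,0,0,0,0.6],
  [0,0,0.5,0,0,0,0.6],
  [0,0,0.24,0,0,0,0.6],
  [0,0,0.24,0,0,0,0.6],
  [0,0,0.24,0,0,0,0.6],
  [0,0,0,0,0,0,0.6],
])

```text
time_s: 38.45
tool_pos: [0.4358, 0.0888, 0.0132]
ee_rot: [0.171, 0.985, -0.0, -0.001]
ft_force: [-0.2, 0.1, 0.4]
finger_gap: 0.601
finger_force: 0.0
```

Call:
jog_arm([
  [0,0,0,0,0,0,0.15],
  [0,0,0,0,0,0,0.15],
  [0,0,0,0,0,0,0.15],
  [0,0,0,0,0,0,0.15],
  [0,0,0,0,0,0,0.15],
  [0,0,0,0,0,0,0.15],
  [0,0,0,0,0,0,0.15],
  [0,0,0,0,0,0,0.15],
], grip_force=50)

```text
time_s: 39.25
tool_pos: [0.4369, 0.0889, 0.015]
ee_rot: [0.171, 0.985, 0.0, 0.001]
ft_force: [-1.7, -1.2, 7.1]
finger_gap: 0.284
finger_force: 49.7
```

Relay is held (24 mm). Lift and carry.

Call:
jog_arm([
  [0,0,-0.5,0,0,0,0.15],
  [0,0,-0.78,0,0,0,0.15],
  [0,0,-0.78,0,0,0,0.15],
  [0,0,-0.78,0,0,0,0.15],
  [0,0,-0.28,0,0,0,0.15],
  [-0.63,-0.67,0,0,0,-0.29,0.15],
  [-0.61,-0.69,0,0,0,-0.28,0.15],
  [-0.59,-0.7,0,0,0,-0.29,0.15],
])

```text
time_s: 40.05
tool_pos: [0.492, -0.0387, 0.1703]
ee_rot: [0.125, 0.992, -0.0, 0.0]
ft_force: [0.3, 0.9, -0.4]
finger_gap: 0.283
finger_force: 49.1
```

Call:
jog_arm([
  [-0.57,-0.72,0,0,0,-0.28,0.15],
  [-0.55,-0.74,0,0,0,-0.29,0.15],
  [-0.53,-0.76,0,0,0,-0.28,0.15],
  [-0.51,-0.77,0,0,0,-0.29,0.15],
  [-0.48,-0.78,0,0,0,-0.28,0.15],
  [0,0,0,0,0,0,0.15],
  [0,0,0,0,0,0,0.15],
  [0,0,0.3,0,0,0,0.15],
])

```text
time_s: 40.85
tool_pos: [0.5853, -0.2475, 0.1564]
ee_rot: [0.052, 0.999, -0.001, 0.001]
ft_force: [0.2, -1.1, -0.3]
finger_gap: 0.286
finger_force: 49.1
```

Run:
```python
from plan import *
from m import *
s=bot.read_state();print(s["tool_pos"],s["finger_gap"],s["finger_force"],rotz(-JY)@(s["tool_pos"][:2]-JC)-.035)
plan([((*jig(.03,-.010),.13),JY,0,.15,3),((*jig(.03,-.010),.042),JY,0,.15,5)])
```

```text
[ 0.58534667 -0.24750613  0.15640787] 0.28611119890121633 49.136261343955994 [-0.00460903 -0.04336702]
[[0,-0.01,0.18,0,0.01,0,0.15],[0,-0.01,0.17,-0.01,0.01,0,0.15],[0.01,-0.01,0.18,0,0,0.01,0.15],[0,0,0.35,0,0,0,0.15],[0,0,0.35,0,0,0,0.15],[0,0,0.35,0,0,0,0.15],[0,0,0.35,0,0,0,0.15],[0,0,0.36,0,0,0,0.15]]
```

Call:
jog_arm([
  [0,0,0.5,0,0,0,0.15],
  [0,0,0.5,0,0,0,0.15],
  [0,0,0.5,0,0,0,0.15],
  [0,0,0.4,0,0,0,0.15],
  [0,0,0.2,0,0,0,0.15],
  [0,0,0.15,0,0,0,0.15],
  [0,0,0,0,0,0,0.15],
  [0,0,0,0,0,0,0.15],
])

```text
time_s: 41.65
tool_pos: [0.5852, -0.2479, 0.0436]
ee_rot: [0.052, 0.999, -0.0, 0.001]
ft_force: [0.2, 0.4, -0.7]
finger_gap: 0.284
finger_force: 49.1
```

Call:
jog_arm([
  [0,0,0,0,0,0,0.4],
  [0,0,0,0,0,0,0.4],
  [0,0,0,0,0,0,0.4],
  [0,0,-0.2,0,0,0,0.4],
  [0,0,-0.4,0,0,0,0.4],
  [0,0,-0.6,0,0,0,0.4],
  [0,0,-0.7,0,0,0,0.4],
  [0,0,-0.7,0,0,0,0.4],
])

```text
time_s: 42.45
tool_pos: [0.5847, -0.2478, 0.1749]
ee_rot: [0.052, 0.999, -0.0, 0.0]
ft_force: [0.6, -0.6, -0.5]
finger_gap: 0.401
finger_force: 0.0
```

Run:
```python
from plan import *
from m import *
print(bot.read_state()["tool_pos"])
y=-1.166;c=(.4275,.2155)
plan([((.48,.05,.2),-.6,0,.5,8),((*c,.15),y,0,.5,8)])
```

```text
[ 0.58469942 -0.24780332  0.1749178 ]
[[0.34,0.71,-0.06,0,0,0.59,0.5],[0.38,0.69,-0.06,0,0,0.59,0.5],[0.42,0.67,-0.06,0,0,0.59,0.5],[0.46,0.64,-0.06,0,0,0.59,0.5],[0.5,0.61,-0.07,0,0,0.59,0.5],[0.54,0.58,-0.06,0,0,0.59,0.5],[0.58,0.54,-0.07,0,0,0.6,0.5],[0.61,0.5,-0.06,0,0,0.59,0.5]]
[[0.34,0.27,0.12,0,0,0.68,0.5],[0.36,0.24,0.12,0,0,0.68,0.5],[0.38,0.22,0.13,0,0,0.67,0.5],[0.39,0.19,0.12,0,0,0.68,0.5],[0.4,0.16,0.13,0,0,0.67,0.5],[0.41,0.13,0.12,0,0,0.68,0.5],[0.42,0.1,0.13,0,0,0.67,0.5],[0.43,0.07,0.12,0,0,0.68,0.5]]
```

Call:
jog_arm([
  [0.34,0.71,-0.06,0,0,0.59,0.5],
  [0.38,0.69,-0.06,0,0,0.59,0.5],
  [0.42,0.67,-0.06,0,0,0.59,0.5],
  [0.46,0.64,-0.06,0,0,0.59,0.5],
  [0.5,0.61,-0.07,0,0,0.59,0.5],
  [0.54,0.58,-0.06,0,0,0.59,0.5],
  [0.58,0.54,-0.07,0,0,0.6,0.5],
  [0.61,0.5,-0.06,0,0,0.59,0.5],
])

```text
time_s: 43.25
tool_pos: [0.4793, 0.0514, 0.1988]
ee_rot: [0.297, 0.955, 0.0, 0.001]
ft_force: [0.6, -0.4, 0.2]
finger_gap: 0.5
finger_force: 0.0
```

Run:
```python
from plan import *
from m import *
print(bot.read_state()["tool_pos"])
w=snap("wrist")
print(proj(w,[[.4357,.1986,.031],[.4198,.2333,.031]]).round(1).tolist())
g=cv2.cvtColor(w["frame"],cv2.COLOR_BGR2GRAY);m=((g>170)*255).astype(np.uint8)
for c in cv2.findContours(m[:300],0,1)[0]:
    a=cv2.contourArea(c);p=c.reshape(-1,2).mean(0)
    if 5<a<200: print("bright",p.round(1),a,onz(w,[p],.031)[0].round(4))
y=-1.166;c=(.4275,.2155)
plan([((*c,.15),y,0,.5,7),((*c,.05),y,0,.5,4),((*c,.01),y,0,.5,3)])
```

```text
[0.47926959 0.05135823 0.19884183]
[[381.3, 77.1], [404.9, 40.1]]
bright [  5.4 291.7] 68.5 [ 0.3849 -0.3028  0.031 ]
bright [512.6 227.8] 27.0 [0.6602 0.2478 0.031 ]
bright [381.4  76.7] 42.5 [0.4354 0.1989 0.031 ]
bright [405.6  38.6] 37.5 [0.419  0.2344 0.031 ]
[[0.38,0.29,0.14,0,0,0.76,0.5],[0.4,0.26,0.14,0,0,0.77,0.5],[0.42,0.23,0.14,0,0,0.76,0.5],[0.44,0.2,0.14,0.01,0,0.77,0.5],[0.45,0.16,0.14,0,0,0.76,0.5],[0.46,0.12,0.15,0,0,0.77,0.5],[0.47,0.09,0.14,0.01,-0.01,0.76,0.5],[0,0,0.5,0,0,0,0.5]]
[[0,0,0.5,0,0,0,0.5],[0,0,0.5,0,0,0,0.5],[0.01,0,0.5,0,0,0,0.5],[0,0,0.27,0,0,0,0.5],[0,0,0.27,0,0,0,0.5],[0,0,0.26,0,0,0,0.5],[0,0,0,0,0,0,0.5],[0,0,0,0,0,0,0.5]]
```

Call:
jog_arm([
  [0.38,0.29,0.14,0,0,0.76,0.5],
  [0.4,0.26,0.14,0,0,0.77,0.5],
  [0.42,0.23,0.14,0,0,0.76,0.5],
  [0.44,0.2,0.14,0,0,0.77,0.5],
  [0.45,0.16,0.14,0,0,0.76,0.5],
  [0.46,0.12,0.15,0,0,0.77,0.5],
  [0.48,0.09,0.14,0,0,0.76,0.5],
  [0,0,0.5,0,0,0,0.5],
])

```text
time_s: 44.1
tool_pos: [0.4291, 0.2122, 0.1253]
ee_rot: [0.549, 0.836, 0.002, 0.001]
ft_force: [0.2, 0.1, -0.4]
finger_gap: 0.499
finger_force: 0.0
```

Call:
jog_arm([
  [0,0,0.5,0,0,0,0.5],
  [0,0,0.5,0,0,0,0.5],
  [0,0,0.5,0,0,0,0.5],
  [0,0,0.27,0,0,0,0.5],
  [0,0,0.27,0,0,0,0.5],
  [0,0,0.26,0,0,0,0.5],
  [0,0,0,0,0,0,0.5],
  [0,0,0,0,0,0,0.5],
])

```text
time_s: 44.9
tool_pos: [0.429, 0.2099, 0.0087]
ee_rot: [0.548, 0.836, 0.0, 0.0]
ft_force: [-0.2, 0.2, -0.2]
finger_gap: 0.495
finger_force: 0.0
```

Call:
jog_arm([
  [0,0,0,0,0,0,0.05],
  [0,0,0,0,0,0,0.05],
  [0,0,0,0,0,0,0.05],
  [0,0,0,0,0,0,0.05],
  [0,0,0,0,0,0,0.05],
  [0,0,0,0,0,0,0.05],
  [0,0,0,0,0,0,0.05],
  [0,0,0,0,0,0,0.05],
])

```text
time_s: 45.7
tool_pos: [0.4292, 0.21, 0.009]
ee_rot: [0.548, 0.836, 0.0, 0.001]
ft_force: [-1.8, 0.4, 4.8]
finger_gap: 0.205
finger_force: 49.2
```

Run:
```python
from plan import *
s=bot.read_state();print(s["tool_pos"]);p=s["tool_pos"]
b=jig(.025,.035)
plan([((*p[:2],.17),-1.166,0,.05,4),((.48,.06,.18),-.75,0,.05,4),((*b,.17),JY,0,.05,8)])
```

```text
[0.42916951 0.21000475 0.0090235 ]
[[0,0,-0.8,0,0,0.01,0.05],[0,0,-0.81,0,0,0.02,0.05],[0,0,-0.8,0.01,0,0.01,0.05],[0,0,-0.81,0,0,0.02,0.05],[-0.63,-0.05,-0.04,0,0,-0.8,0.05],[-0.63,-0.1,-0.04,0,0,-0.79,0.05],[-0.61,-0.15,-0.04,0,0,-0.8,0.05],[-0.6,-0.2,-0.04,0,0,-0.79,0.05]]
[[-0.58,-0.26,-0.04,0,0,-0.8,0.05],[-0.64,-0.3,0.03,0,0,-0.77,0.05],[-0.61,-0.36,0.02,0,0,-0.77,0.05],[-0.58,-0.4,0.03,0,0,-0.77,0.05],[-0.55,-0.45,0.02,0,0,-0.77,0.05],[-0.51,-0.49,0.03,0,0,-0.77,0.05],[-0.47,-0.53,0.02,0,0,-0.77,0.05],[-0.43,-0.57,0.03,0,0,-0.77,0.05]]
[[-0.38,-0.61,0.02,0,0,-0.77,0.05],[0,0,0,0,0,0,0.05],[0,0,0,0,0,0,0.05],[0,0,0,0,0,0,0.05],[0,0,0,0,0,0,0.05],[0,0,0,0,0,0,0.05],[0,0,0,0,0,0,0.05],[0,0,0,0,0,0,0.05]]
```

Call:
jog_arm([
  [0,0,-0.8,0,0,0,0.05],
  [0,0,-0.81,0,0,0,0.05],
  [0,0,-0.8,0,0,0,0.05],
  [0,0,-0.81,0,0,0,0.05],
  [-0.63,-0.05,-0.04,0,0,-0.8,0.05],
  [-0.63,-0.1,-0.04,0,0,-0.79,0.05],
  [-0.61,-0.15,-0.04,0,0,-0.8,0.05],
  [-0.6,-0.2,-0.04,0,0,-0.79,0.05],
])

```text
time_s: 46.5
tool_pos: [0.4706, 0.0893, 0.1779]
ee_rot: [0.4, 0.916, 0.0, 0.0]
ft_force: [0.8, 0.5, -0.5]
finger_gap: 0.204
finger_force: 49.0
```

Call:
jog_arm([
  [-0.58,-0.26,-0.04,0,0,-0.8,0.05],
  [-0.64,-0.3,0.03,0,0,-0.77,0.05],
  [-0.61,-0.36,0.02,0,0,-0.77,0.05],
  [-0.58,-0.4,0.03,0,0,-0.77,0.05],
  [-0.55,-0.45,0.02,0,0,-0.77,0.05],
  [-0.51,-0.49,0.03,0,0,-0.77,0.05],
  [-0.47,-0.53,0.02,0,0,-0.77,0.05],
  [-0.43,-0.57,0.03,0,0,-0.77,0.05],
])

```text
time_s: 47.3
tool_pos: [0.5737, -0.1711, 0.1707]
ee_rot: [0.088, 0.996, -0.0, 0.0]
ft_force: [0.7, 0.1, -0.5]
finger_gap: 0.199
finger_force: 49.0
```

Run:
```python
from plan import *
s=bot.read_state();print(s["tool_pos"],s["finger_gap"],s["finger_force"]);b=jig(.025,.035)
plan([((*b,.15),JY,0,.05,3),((*b,.045),JY,0,.05,5)])
```

```text
[ 0.57374964 -0.17109333  0.17073162] 0.19942296234443221 49.025154411792755
[[-0.11,-0.2,0.14,0,0,-0.23,0.05],[-0.1,-0.21,0.14,0,0,-0.22,0.05],[-0.1,-0.2,0.14,0,0.01,-0.23,0.05],[0,0,0.42,0,0,0,0.05],[0,0,0.42,0,0,0,0.05],[0,0,0.42,0,0,0,0.05],[0,0,0.42,0,0,0,0.05],[0,0,0.42,0,0,0,0.05]]
```

Call:
jog_arm([
  [-0.11,-0.2,0.14,0,0,-0.23,0.05],
  [-0.1,-0.21,0.14,0,0,-0.22,0.05],
  [-0.1,-0.2,0.14,0,0,-0.23,0.05],
  [0,0,0.45,0,0,0,0.05],
  [0,0,0.45,0,0,0,0.05],
  [0,0,0.45,0,0,0,0.05],
  [0,0,0.35,0,0,0,0.05],
  [0,0,0.25,0,0,0,0.05],
])

```text
time_s: 48.1
tool_pos: [0.5837, -0.2021, 0.0508]
ee_rot: [0.054, 0.999, 0.0, -0.0]
ft_force: [-0.8, 0.7, -0.9]
finger_gap: 0.202
finger_force: 49.0
```

Call:
jog_arm([
  [0,0,0,0,0,0,0.05],
  [0,0,0,0,0,0,0.3],
  [0,0,0,0,0,0,0.3],
  [0,0,0,0,0,0,0.3],
  [0,0,0,0,0,0,0.3],
  [0,0,-0.2,0,0,0,0.3],
  [0,0,-0.5,0,0,0,0.3],
  [0,0,-0.8,0,0,0,0.3],
])

```text
time_s: 48.9
tool_pos: [0.583, -0.2018, 0.1265]
ee_rot: [0.054, 0.999, 0.001, -0.002]
ft_force: [0.4, -0.6, 0.4]
finger_gap: 0.296
finger_force: 0.0
```

Call:
jog_arm([
  [0,0,-0.9,0,0,0,0.3],
  [0.2,0.8,-0.4,0,0,0,0.3],
  [0.2,0.9,-0.2,0,0,0,0.3],
  [0.2,0.9,0,0,0,0,0.3],
  [0.2,0.9,0,0,0,0,0.3],
  [0.2,0.9,0,0,0,0,0.3],
  [0,0,0,0,0,0,0.3],
  [0,0,0,0,0,0,0.3],
])

```text
time_s: 49.7
tool_pos: [0.5579, 0.0228, 0.2027]
ee_rot: [0.053, 0.999, -0.0, 0.001]
ft_force: [1.9, -0.3, 0.4]
finger_gap: 0.301
finger_force: 0.0
```

Run:
```python
from m import *
import pickle
t=snap("top");sc=snap("scene");w=snap("wrist");pickle.dump((w,t,sc),open("fin.pkl","wb"))
g=cv2.cvtColor(t["frame"],cv2.COLOR_BGR2GRAY)
cb=max(blob(win(((g<112)*255).astype(np.uint8),318,392,182,250),k=2),key=cv2.contourArea);print(rect(t,cb,.066))
o=np.zeros((600,800,3),np.uint8)
o[:300,:400]=cv2.resize(sc["frame"][150:240,190:310],(400,300),interpolation=2)
o[:300,400:760]=cv2.resize(t["frame"][165:265,300:420],(360,300),interpolation=2)
o[300:,:400]=cv2.resize(w["frame"],(400,300),interpolation=2)
o[300:,400:]=cv2.resize(t["frame"][130:310,130:450],(400,300),interpolation=2)
cv2.imwrite("pics/fin.png",o)
```

```text
((0.5827034115791321, -0.20467519760131836), (0.17890006303787231, 0.14424443244934082), 84.328857421875)
```

View pics/fin.png

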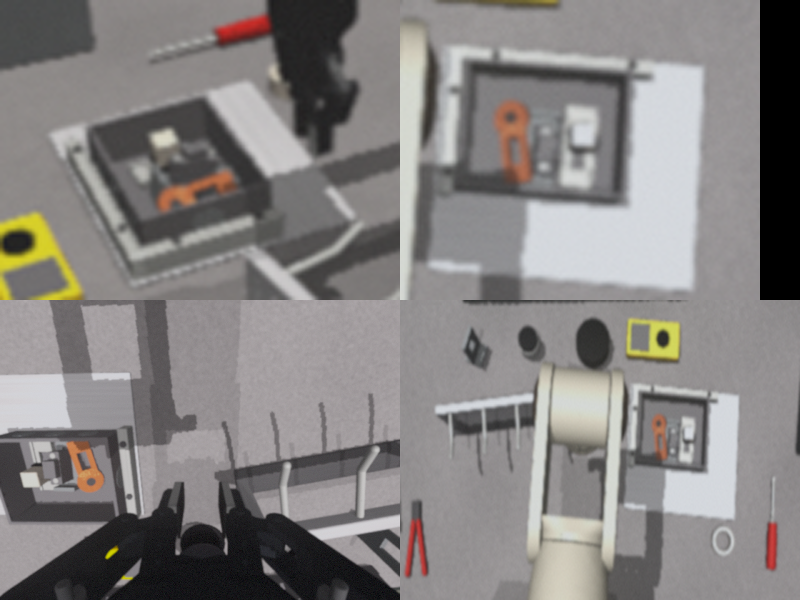

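Run:
```python
from m import *
import pickle
a=pickle.load(open("fit.pkl","rb"));b=pickle.load(open("fin.pkl","rb"));c=snap("top");e=pickle.load(open("wt.pkl","rb"))
for nm,(x0,x1,y0,y1) in {"right edge":(360,384,200,235),"far edge":(325,372,176,196)}.items():
    for n,t in (("empty",e[1]),("before",a[1]),("now",b[1]),("now2",c)):
        g=cv2.GaussianBlur(cv2.cvtColor(t["frame"],cv2.COLOR_BGR2GRAY),(3,3),0)[y0:y1,x0:x1].astype(float)
        k=cv2.Sobel(g,-1,1,0) if nm[0]=="r" else -cv2.Sobel(g,-1,0,1)
        k=np.clip(k,0,None)
        k[k<.5*k.max(axis=1 if nm[0]=="r" else 0,keepdims=True)]=0
        ax=np.arange(x0,x1)[None,:] if nm[0]=="r" else np.arange(y0,y1)[:,None]
        q=(k*ax).sum(1 if nm[0]=="r" else 0)/k.sum(1 if nm[0]=="r" else 0);print(nm,n,np.median(q[:len(q)//2]).round(2),np.median(q[len(q)//2:]).round(2))
    d=cv2.absdiff(a[1]["frame"],b[1]["frame"])
```

```text
right edge empty 375.97 375.35
right edge before 375.97 375.02
right edge now 375.97 375.02
right edge now2 375.97 375.03
far edge empty 184.9 186.72
far edge before 185.5 187.23
far edge now 185.49 187.06
far edge now2 185.49 187.06
```

Run:
```python
from plan import *
a=jig(-.10,.03);b=jig(-.052,.03)
plan([((*a,.2),JY,0,1,6),((*a,.022),JY,0,1,5),((*b,.022),JY,0,1,5)])
```

```text
[[0.25,-0.75,0.01,0,0,-0.01,1],[0.25,-0.75,0.01,0,0,-0.01,1],[0.25,-0.75,0,0,0,0,1],[0.25,-0.76,0.01,0,0,-0.01,1],[0.25,-0.75,0,0,0,0,1],[0.24,-0.76,0.01,0,0,-0.01,1],[0,0,0.71,0,0,0,1],[0,0,0.71,0,0,0,1]]
[[0,0,0.71,0,0,0,1],[0,0,0.71,0,0,0,1],[0,0,0.72,0,0,0,1],[-0.19,0,0,0,0,0,1],[-0.19,0,0,0,0,0,1],[-0.19,0,0,0,0,0,1],[-0.19,0,0,0,0,0,1],[-0.2,0,0,0,0,0,1]]
```

Call:
jog_arm([
  [0.25,-0.75,0,0,0,0,1],
  [0.25,-0.75,0,0,0,0,1],
  [0.25,-0.75,0,0,0,0,1],
  [0.25,-0.76,0,0,0,0,1],
  [0.25,-0.75,0,0,0,0,1],
  [0.24,-0.76,0,0,0,0,1],
  [0,0,0.71,0,0,0,1],
  [0,0,0.71,0,0,0,1],
])

```text
time_s: 50.7
tool_pos: [0.4591, -0.1971, 0.1305]
ee_rot: [0.056, 0.998, -0.001, 0.001]
ft_force: [0.7, -0.4, -0.4]
finger_gap: 0.998
finger_force: 0.0
```

Call:
jog_arm([
  [0,0,0.71,0,0,0,1],
  [0,0,0.71,0,0,0,1],
  [0,0,0.72,0,0,0,1],
  [-0.19,0,0,0,0,0,1],
  [-0.19,0,0,0,0,0,1],
  [-0.19,0,0,0,0,0,1],
  [-0.19,0,0,0,0,0,1],
  [0,0,0,0,0,0,1],
])

```text
time_s: 51.5
tool_pos: [0.4991, -0.1993, 0.0249]
ee_rot: [0.054, 0.999, -0.001, 0.001]
ft_force: [0.0, 0.4, -0.6]
finger_gap: 0.998
finger_force: 0.0
```

Call:
jog_arm([
  [-0.06,0,0,0,0,0,1],
  [-0.06,0,0,0,0,0,1],
  [-0.06,0,0,0,0,0,1],
  [-0.04,0,0,0,0,0,1],
  [-0.04,0,0,0,0,0,1],
  [-0.04,0,0,0,0,0,1],
  [0,0,0,0,0,0,1],
  [0,0,0,0,0,0,1],
])

```text
time_s: 52.3
tool_pos: [0.5123, -0.2005, 0.0237]
ee_rot: [0.054, 0.999, -0.0, 0.0]
ft_force: [0.1, -0.3, 0.5]
finger_gap: 0.998
finger_force: 0.0
```

Run:
```python
from plan import *
s=bot.read_state();print(rotz(-JY)@(s["tool_pos"][:2]-JC),s["ft_force"])
```

```text
[-0.04721171  0.03072427] [ 0.05919368 -0.3006117   0.49537966]
```

Call:
jog_arm([
  [-0.015,0,0,0,0,0,1],
  [-0.015,0,0,0,0,0,1],
  [-0.015,0,0,0,0,0,1],
  [-0.015,0,0,0,0,0,1],
  [0,0,0,0,0,0,1],
  [0,0,0,0,0,0,1],
  [0,0,0,0,0,0,1],
  [0,0,0,0,0,0,1],
])

```text
time_s: 53.1
tool_pos: [0.5144, -0.2004, 0.0237]
ee_rot: [0.054, 0.999, 0.0, -0.001]
ft_force: [-9.0, 2.4, 5.8]
finger_gap: 1.0
finger_force: 4.4
```

Call:
jog_arm([
  [0.3,0,0,0,0,0,1],
  [0.5,0,0,0,0,0,1],
  [0.2,0,-0.6,0,0,0,1],
  [0,0,-0.8,0,0,0,1],
  [0,0,-0.8,0,0,0,1],
  [0,0,-0.8,0,0,0,1],
  [0,0,0,0,0,0,1],
  [0,0,0,0,0,0,1],
])

```text
time_s: 53.9
tool_pos: [0.4657, -0.1955, 0.1744]
ee_rot: [0.054, 0.999, -0.001, 0.001]
ft_force: [0.0, -0.7, -1.1]
finger_gap: 1.001
finger_force: 0.0
```

Run:
```python
from h import *
t=snap("top");x0,x1,y0,y1=360,384,200,235
g=cv2.GaussianBlur(cv2.cvtColor(t["frame"],cv2.COLOR_BGR2GRAY),(3,3),0)[y0:y1,x0:x1].astype(float)
k=np.clip(cv2.Sobel(g,-1,1,0),0,None);k[k<.5*k.max(1,keepdims=True)]=0
q=(k*np.arange(x0,x1)).sum(1)/k.sum(1);print(np.median(q[:17]),np.median(q[17:]))
if abs(np.median(q[:17])-375.97)<.6: print(bot.job_done())
```

```text
376.3618352450469 nan
the job is handed in; nothing more can be done
None<stdin>:5: RuntimeWarning: invalid value encountered in divide
```

The job is handed in, with no verdict returned: the box is pushed home, and the rail piece, small foot, lug, relay and terminal block were all inside it when last seen. After that I only nudged the box about 1 mm to the far fence; the final check covered half of one box edge, and the bystanders I could see had not visibly moved.

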